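Turn the paint scraper round in the pencil case

ROBOT

A 7-joint arm with a two-finger parallel gripper is mounted at the origin on the work surface. World frame = base frame: x ahead of the robot, y to its left, z up, the work surface at z = 0. Lengths are in m, angles in rad, forces in N, time in s.
With the tool pointing down it reaches from about 0.4 to 0.875 m from the base axis. Payload 19.3 kg.
Tool frame: the origin (TCP) lies midway between the tips of the shut fingers; the grasp point (between the pads) lies 19 mm behind it; x points along the fingers, y is the direction in which the jaws open and shut, and the axes are right-handed (so a half turn about x gives the same grasp; the last joint's range is limited). The gripper opens to 85 mm and grips with 20 to 120 N. Pads are 22 mm wide; open, the fingers measure 114 mm over their backs; the gripper's body (76 mm by 85 mm) begins 54 mm behind the grasp point. The pads swing forward as they close: fully open they stand 13 mm farther back than shut.
Start: joints at [1.107, 0.521, -0.036, 1.599, 0.021, 1.021, -0.113], TCP at [0.24, -0.577, 0.231] pointing down, gripper open.
Joint ranges: [-2.91, 2.91], [-0.3, 2.13], [-1.5, 1.42], [0.17, 2.43], [-1.26, 4.41], [0.16, 1.93], [-2.52, 2.52]. Speed limits (rad/s): [1.89, 1.89, 2.39, 2.39, 3.01, 3.01, 3.01].

INTERFACE

Orientations are given as a unit quaternion [w, x, y, z].
In Python, from plant import state, camera, get_calibration, close_job, search_frame gives the robot as it stands. The module is installed in compiled form; this text tells all that it offers.
- The arm moves only by the tool servo_tool, never from a script. Its argument "commands" is a list of rows, each an object with "offset": the shift along the world's x, y, z in mm, a list of three; "delta_rot": the turn, a rotation vector about the world's x, y, z in rad, a list of three. In form: [{"offset": [x, y, z], "delta_rot": [wx, wy, wz]}, ...]. A call has 1 to 5 rows; each row shifts and turns the commanded pose from where the row before left it; what a row does not reach is not made up. A row lasts 1/12 s, in which the tool goes at most 41.7 mm and 7.16 degrees, less where a joint would pass 70% of its speed; a pose out of reach is approached as far as the arm can. A call is refused whole if a number of a shift passes 41.7 or a number of a turn 0.125, either way. A call with a gripper value outside its range is refused whole. "claw" is the closure, from -1 (fully open) to 1 (shut), set as the call begins (left out, the last holds). The fingers move at their own pace and stop on an object; "grip_force" is the grip in N (left out, the last holds). Time passes only in rows, so rows that do not move let the fingers close. It gives the time, the measured TCP pose, the force and the opening at its end, in the units of the state.
- state(): the state, without advancing time (a new reading comes with each control period).
- camera(name): name is "side" or "top"; returns the picture (480x640x3 uint8, red, green, blue); there is no depth.
- get_calibration(name): a dict with "intrinsics" (3x3 intrinsics, pixels), "dist" ([k1, k2, p1, p2, k3] as OpenCV has them; the pictures are not rectified), "eye" and "attitude" of the camera in the world. Camera axes: x right, y down, z forward; pixel columns grow to the right and rows downward; lengths in m; the calibration is good to about 2 mm. A picture is of the moment at which its call begins. get_calibration takes no time and is no camera call.
- close_job(): hands the job in, once; it reports no verdict.
Trained networks look in the newest picture that a camera, given by its name, has taken for a name from the list of things; names that differ only in an ending like _2 or _b are one class to them, and where a whole thing is asked for, a point or a joint stands for the part that bears it (a point fixed in the world has none). Each returns a list of dicts, best first, with "p" (0 to 1); they miss things now and then, are a little off and sometimes report something else, mostly with a low value. They report only what shows in the picture. A call takes as long as a camera call. They do not tell look-alikes from the thing itself.
- search_frame(thing, camera): "position" ([x, y, z] in m, in world coordinates, good to about 4 mm: the middle of the surface that is visible of it).
The state is a dict: "time_s": time; "q": joint angles; "qd": joint speeds; "joint_efforts": joint torques, N m; "tcp_pos": TCP position; "tool_rot": TCP orientation; "wrist_force": force on the tool from outside, world axes, zero at the start; "torque": the same for the moment, N m; "opening": finger opening in m.
Only numpy, scipy, OpenCV 4.12 (cv2) and the standard library are available. Lean on these libraries where they do the work, as an engineer would, in place of code of your own. Each camera call takes 0.05 s, during which the arm holds its last target.

TASK

One of the two scrapers in the wooden pencil case was put away backwards, with its steel blade sticking out. Draw it out and lay it flat on the desk (do not let it fall), let go, then take it by the handle and slide it blade first into its own lane again until the blade touches the back wall, and let go. Do not shove the case out of place, and leave the other scraper, bowl, cup and clip alone.

Things in the scene. Friction and masses are not known exactly. Their poses are not given: they have to be found in the camera images.
- case: Loose wooden case, 0.9 kg, 160 mm wide, 133 deep, 47 high; slides if pushed by more than a few N. Origin: on the desk below the middle of its open mouth; +x points from the mouth inward, z up. Two lanes, centred at y = +38 and -38 mm, each 68 mm wide between 8 mm walls; floor 8 mm above the desk, 34 mm high inside under a fixed 5 mm clear lid. The mouth roughly faces the robot
- case_back (a point): Middle of the inner face of the case's back wall, at lane floor height: 125 mm inward (+x) from the case's mouth
- scraper_mid (a point): The scraper put away backwards (either lane), 180 mm long, about 0.09 kg. Its centre, 9 mm above its underside; +x points along it to the blade's edge, z up. Handle: wooden bar 22 mm wide, 18 high, x -90 to +10 mm. Steel blade, 5 mm thick at half height: 30 mm wide to x +30, then 40 mm wide with parallel edges to x +90. Lies flat on its handle; centre of mass near x -3 mm
- scraper_tip (a point): Middle of the blade's far edge of that scraper, 90 mm from its centre along its +x. At the start 60 to 80 mm of this end stick out of the mouth
- scraper_butt (a point): Middle of the handle's end face of that scraper, 90 mm from its centre along its -x
- spare_mid (a point): Centre (half-way along and up) of the other scraper, of the same shape and axes, lying the right way round in the other lane with 60 to 80 mm of its handle outside the mouth; leave it alone
- bowl: Bystander: grey ceramic bowl holding erasers, 116 mm across, 50 mm high; origin at the centre of its underside
- cup: Bystander: stainless steel cup, 76 mm across, 88 mm high; origin at the centre of its underside
- clip: Bystander: yellow plastic clipboard clip, 100 x 45 mm, 25 mm high; origin at the centre of its underside
There are look-alikes about, which are no part of the job. Leave any green or yellow look-alike of the part that bears scraper_mid alone.

How it is judged:
On the way, in this order (a step that is already met when the one before it is completed fails the run):
1. the backward scraper has been drawn out and lies flat on the desk, let go and at rest (height (world z) of scraper_mid between 0.005 and 0.0125 m and angle between scraper_mid's own z axis and vertical below 0.1 rad and contact force between the fingers and scraper below 0.05 N and linear speed of scraper below 0.03 m/s), for 0.2 s.
2. held by its handle, the scraper enters the case blade first (x of scraper_tip in the frame of case above 0.01 m and z of scraper_tip in the frame of case below 0.042 m and x of scraper_butt in the frame of case below -0.03 m and x of the grasp point in the frame of scraper_mid below 0.01 m and contact force between the fingers and scraper above 0.5 N), for 0.05 s.
At the end, for the whole second after the job is handed in: The scraper lies flat in its lane of the upright case, blade inside with its edge within 8 mm of the back wall, handle sticking out of the mouth, released and at rest (x of scraper_tip in the frame of case between 0.117 and 0.13 m and y of scraper_tip in the frame of case between -0.075 and 0.075 m and z of scraper_tip in the frame of case between 0.008 and 0.04 m and x of scraper_butt in the frame of case below -0.04 m and angle between scraper_mid's own z axis and vertical below 0.12 rad and angle between case's own z axis and vertical below 0.05 rad and linear speed of scraper below 0.02 m/s and contact force between the fingers and scraper below 0.05 N); the robot touches nothing.
It fails at once if the case was shoved more than 25 mm (distance of case from where it was at the start of the episode above 0.025 m).
It fails at once if the other scraper was moved more than 25 mm (distance of spare_mid from where it was at the start of the episode above 0.025 m).
It fails at once if the bowl, cup or clip was moved more than 20 mm (distance of any of bowl, cup, clip from where it was at the start of the episode above 0.02 m).
It fails at once if the scraper was let fall (contact force between the fingers and scraper below 0.01 N and linear speed of scraper above 0.7 m/s).
It also fails if it takes over 59 s, if anything falls off the work surface, if the arm or the gripper's body presses on something with over 40 N, if the wrist force passes 120 N, or if a joint passes its speed limit or range.

## Working session

There is one attempt and no reset: what is moved stays moved. The work goes in short steps, Python scripts to look and compute and a tool call to move; the robot and the scene stay as the last step left them, time stands still between calls to the robot, and variables do not carry over. Pictures are saved under pics/ and viewed, and the job is handed in when it is done.

Besides the shell and the picture viewer there is one more tool, called as name([rows], argument=value, ...), one row to a line, values as JSON. servo_tool: Moves the arm, as the interface text tells. Its arguments: {"type":"object","properties":{"commands":{"type":"array","items":{"type":"object","properties":{"offset":{"type":"array","items":{"type":"number"}},"delta_rot":{"type":"array","items":{"type":"number"}}}}},"claw":{"type":"number"},"grip_force":{"type":"number"}},"required":["commands"]}

```bash
mkdir -p pics; python3 - <<'E'
from plant import *
import cv2
s=state();print(s)
for n in("side","top"):
    c=get_calibration(n);print(n,c)
    im=camera(n);cv2.imwrite(f"pics/{n}0.png",im[:,:,::-1])
E
```

```text
{'time_s': 0.0, 'q': array([ 1.10680504,  0.52200694, -0.03632769,  1.59998117,  0.0211892 ,
        1.02111189, -0.11280466]), 'qd': array([ 4.71808052e-04, -2.31562022e-03,  5.90633706e-06,  2.15653991e-03,
       -2.44790316e-03,  1.47516277e-03, -1.56882603e-04]), 'joint_efforts': array([-4.92319268e-04, -9.27117920e+01,  1.97961710e+00, -3.69931090e+01,
        1.77969213e-02,  8.24380433e-03,  8.80863399e-05]), 'tcp_pos': array([ 0.23965043, -0.57687141,  0.23073974]), 'tool_rot': array([-0.13793765, -0.69334373, -0.13870489,  0.69354786]), 'wrist_force': array([-0.5809858 ,  0.54609727,  0.0143354 ]), 'torque': array([-0.03936094, -0.05345213,  0.02376322]), 'opening': 0.08565549017365867}
side {'intrinsics': array([[500.00567722,   0.        , 320.71336201],
       [  0.        , 500.00567722, 244.19608304],
       [  0.        ,   0.        ,   1.        ]]), 'dist': array([-0.12186869,  0.        ,  0.        ,  0.        ,  0.        ]), 'eye': array([0.40546319, 0.74297717, 0.88110744]), 'attitude': array([ 0.03485103, -0.10808687,  0.92468905, -0.36339069])}
top {'intrinsics': array([[503.10010917,   0.        , 320.59124368],
       [  0.        , 503.10010917, 233.44038828],
       [  0.        ,   0.        ,   1.        ]]), 'dist': array([-0.02478585,  0.        ,  0.        ,  0.        ,  0.        ]), 'eye': array([0.40819923, 0.01055173, 0.93334868]), 'attitude': array([-0.05711806,  0.7141135 , -0.69564423,  0.05346542])}
```

View pics/side0.png

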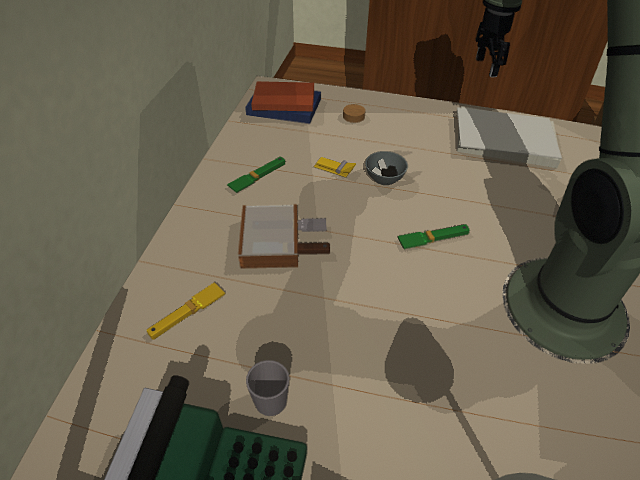

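View pics/top0.png

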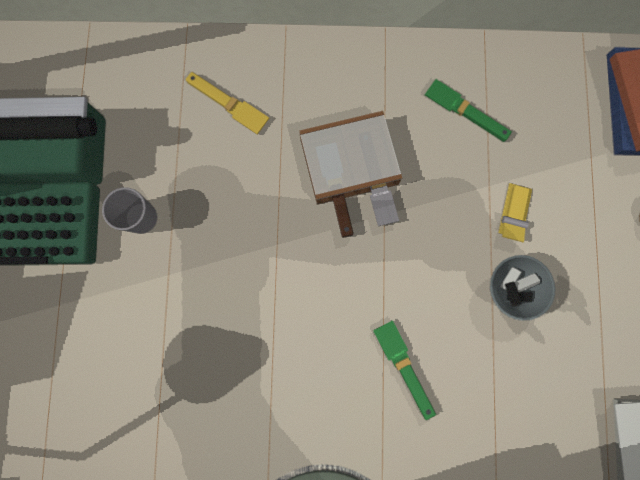

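```bash
cat > h.py <<'E'
from plant import *
import numpy as np, cv2
from scipy.spatial.transform import Rotation as R
def Rq(q): return R.from_quat([q[1],q[2],q[3],q[0]])
class Cam:
    def __init__(s,n):
        c=get_calibration(n); s.K=c['intrinsics'];s.d=c['dist'];s.e=np.array(c['eye']);s.R=Rq(c['attitude']).as_matrix()
    def ray(s,uv):
        p=cv2.undistortPoints(np.array(uv,float).reshape(-1,1,2),s.K,s.d).reshape(-1,2)
        return (s.R@np.c_[p,np.ones(len(p))].T).T
    def onz(s,uv,z):
        r=s.ray(uv); return s.e+r*((z-s.e[2])/r[:,2])[:,None]
    def proj(s,X):
        X=np.atleast_2d(X).astype(float); rv=cv2.Rodrigues(s.R.T)[0]
        return cv2.projectPoints(X,rv,-s.R.T@s.e,s.K,s.d)[0].reshape(-1,2)
def tri(a,ua,b,ub):
    out=[]
    for ra,rb in zip(a.ray(ua),b.ray(ub)):
        A=np.c_[ra,-rb]; t=np.linalg.lstsq(A,b.e-a.e,rcond=None)[0]
        p,q=a.e+ra*t[0],b.e+rb*t[1]; out.append(np.r_[(p+q)/2,np.linalg.norm(p-q)])
    return np.array(out)
def snap(n,f,box=None,sc=1):
    im=np.ascontiguousarray(camera(n)[:,:,::-1])
    if box: x0,y0,x1,y1=box; im=im[y0:y1,x0:x1]
    if sc!=1: im=cv2.resize(im,None,fx=sc,fy=sc,interpolation=cv2.INTER_CUBIC)
    cv2.imwrite(f"pics/{f}.png",im)
E
python3 - <<'E'
from h import *
np.set_printoptions(precision=4,suppress=True)
for n in("side","top"):
    c=Cam(n); print(n,c.R[:,2])
    for t in("case","case_back","scraper_mid","scraper_tip","scraper_butt","spare_mid","bowl","cup","clip"):
        for d in search_frame(t,n)[:4]: print(t,round(d['p'],2),d['position'],c.proj(d['position'])[0].round())
E
```

```text
side [ 0.143  -0.6645 -0.7335]
case 0.71 [0.6966, -0.0032, 0.0434] [266. 238.]
case_back 0.86 [0.6911, -0.0025, 0.0431] [268. 239.]
scraper_mid 0.95 [0.3242, -0.1304, 0.0086] [429. 238.]
scraper_mid 0.85 [0.611, -0.0902, 0.0163] [311. 227.]
scraper_mid 0.84 [0.8074, 0.2045, 0.0136] [188. 308.]
scraper_tip 0.78 [0.6138, -0.0957, 0.0202] [310. 224.]
scraper_tip 0.78 [0.3156, -0.1356, 0.0143] [433. 235.]
scraper_tip 0.57 [0.8044, -0.2502, 0.0123] [256. 176.]
scraper_butt 0.71 [0.806, 0.2088, 0.0166] [187. 309.]
scraper_butt 0.65 [0.3181, -0.1323, 0.0074] [432. 238.]
scraper_butt 0.59 [0.8019, -0.2421, 0.01] [256. 178.]
spare_mid 0.67 [0.5855, -0.0147, 0.026] [313. 248.]
bowl 0.58 [0.4607, -0.353, 0.0355] [387. 165.]
cup 0.82 [0.5775, 0.3449, 0.0523] [271. 382.]
clip 0.96 [0.6005, -0.3414, 0.0158] [336. 165.]
top [ 0.1558  0.0072 -0.9878]
case 0.71 [0.6919, -0.0307, 0.0469] [349. 156.]
case_back 0.84 [0.6962, -0.0287, 0.0528] [348. 153.]
scraper_mid 0.8 [0.3256, -0.133, 0.009] [401. 362.]
scraper_mid 0.77 [0.8006, 0.1904, 0.0147] [234. 105.]
scraper_mid 0.72 [0.6089, -0.0921, 0.019] [380. 205.]
scraper_mid 0.66 [0.8094, -0.2483, 0.0142] [461. 106.]
scraper_tip 0.78 [0.6108, -0.101, 0.0216] [385. 204.]
scraper_tip 0.78 [0.3288, -0.1294, 0.0108] [399. 360.]
scraper_tip 0.7 [0.7983, 0.193, 0.0107] [233. 107.]
scraper_tip 0.69 [0.8087, -0.2495, 0.0104] [462. 107.]
scraper_butt 0.94 [0.613, -0.0935, 0.0186] [381. 203.]
scraper_butt 0.72 [0.8034, -0.2496, 0.007] [461. 110.]
scraper_butt 0.59 [0.3259, -0.1336, 0.0084] [401. 361.]
scraper_butt 0.58 [0.8013, 0.1903, 0.011] [235. 105.]
spare_mid 0.92 [0.5867, -0.02, 0.027] [341. 215.]
spare_mid 0.61 [0.6127, -0.091, 0.0165] [380. 203.]
spare_mid 0.23 [0.696, -0.0298, 0.0487] [348. 154.]
bowl 0.91 [0.4646, -0.348, 0.0243] [522. 286.]
cup 0.91 [0.5817, 0.3714, 0.0495] [124. 210.]
clip 0.73 [0.6011, -0.3423, 0.0164] [514. 213.]
clip 0.63 [0.6108, -0.0938, 0.0201] [381. 204.]
```

```bash
python3 - <<'E'
from h import *
snap("top","t1",(290,100,450,250),5)
snap("side","s1",(220,185,360,290),5.7)
E
```

```text
(no output)
```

View pics/t1.png

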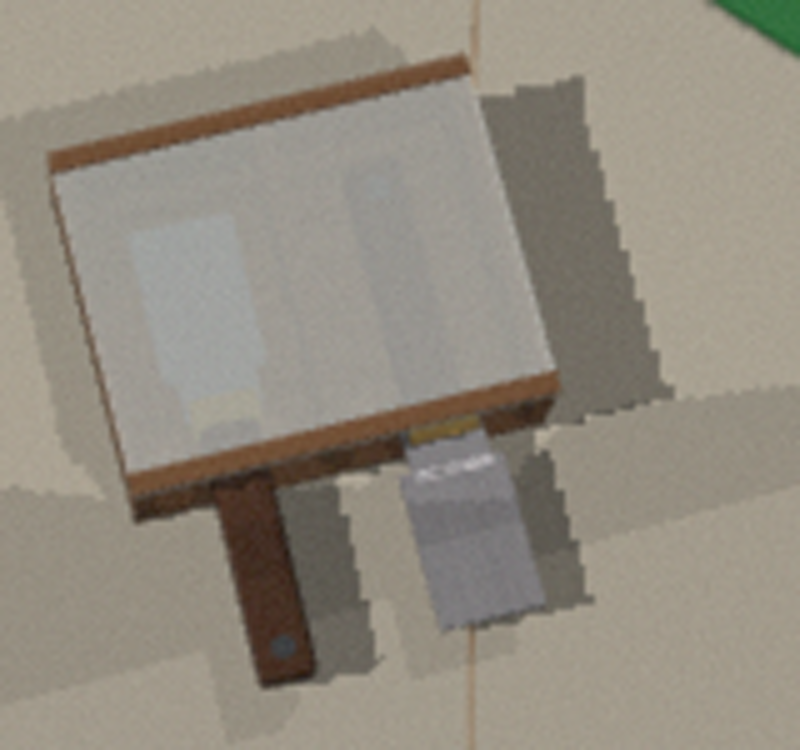

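View pics/s1.png

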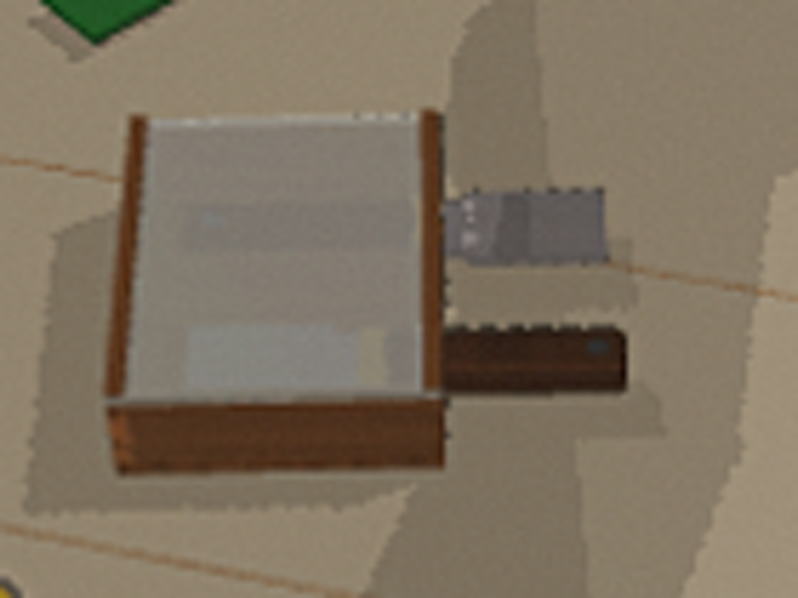

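```bash
python3 - <<'E'
from h import *
np.set_printoptions(precision=4,suppress=True)
t=Cam("top");s=Cam("side")
T=lambda p:[[290+a/5,100+b/5] for a,b in p]; S=lambda p:[[220+a/5.7,185+b/5.7] for a,b in p]
print("tip -y,+y, mouth+y top, mouth-y top, back+y top, butt spare +y,-y")
tt=T([(545,605),(443,628),(133,492),(557,392),(50,157),(262,687),(314,672)])
ss=S([(604,190),(604,263),(442,392),(438,112),(107,393),(625,392),(625,328)])
print(tri(t,tt,s,ss))
print(t.onz(tt[:2],.0195)); print(s.onz(ss[:2],.0195))
tt=T([(133,492),(557,390),(467,58),(50,157)]);print(t.onz(tt,.047))
ss=S([(442,392),(438,112),(132,115),(107,393)]);print(s.onz(ss,.047))
E
```

```text
tip -y,+y, mouth+y top, mouth-y top, back+y top, butt spare +y,-y
[[ 0.5803 -0.1272  0.0178  0.0011]
 [ 0.5718 -0.0902  0.0113  0.0012]
 [ 0.6124  0.0259  0.0446  0.    ]
 [ 0.6537 -0.1269  0.0475  0.0018]
 [ 0.7384  0.0601  0.0471  0.0016]
 [ 0.5482 -0.0235  0.0077  0.0007]
 [ 0.5521 -0.0416  0.0261  0.0019]]
[[ 0.5794 -0.1269  0.0195]
 [ 0.5698 -0.0893  0.0195]]
[[ 0.5805 -0.1255  0.0195]
 [ 0.5708 -0.0824  0.0195]]
[[ 0.6118  0.0259  0.047 ]
 [ 0.6537 -0.127   0.047 ]
 [ 0.7801 -0.0936  0.047 ]
 [ 0.7376  0.06    0.047 ]]
[[ 0.6118  0.028   0.047 ]
 [ 0.6548 -0.1277  0.047 ]
 [ 0.7823 -0.0946  0.047 ]
 [ 0.7393  0.0598  0.047 ]]
```

```bash
python3 - <<'E'
from h import *
np.set_printoptions(precision=4,suppress=True)
s=state(); M=Rq(s['tool_rot']).as_matrix(); print(M, np.degrees(np.arctan2(M[1,1],M[0,1])))
t=Cam("top"); print(t.onz([(375,325),(398,319),(435,416)],.015))
E
```

```text
[[-0.      0.3837 -0.9235]
 [ 0.     -0.9235 -0.3837]
 [-1.     -0.     -0.    ]] -67.43841114525219
[[ 0.389  -0.0849  0.015 ]
 [ 0.4007 -0.1263  0.015 ]
 [ 0.2342 -0.192   0.015 ]]
```

servo_tool([
  {"offset":[18,24,0],"delta_rot":[0,0,-0.007]},
  {"offset":[18,24,0],"delta_rot":[0,0,-0.007]},
  {"offset":[18,24,0],"delta_rot":[0,0,-0.007]},
  {"offset":[18,24,0],"delta_rot":[0,0,-0.007]},
  {"offset":[18,24,0],"delta_rot":[0,0,-0.007]},
], claw=-0.5, grip_force=60)

```text
time_s: 1.52
tcp_pos: [0.3304, -0.456, 0.2314]
tool_rot: [0.126, 0.696, 0.126, -0.696]
wrist_force: [1.0, -0.9, 0.8]
opening: 0.0639
```

servo_tool([
  {"offset":[18,24,0],"delta_rot":[0,0,-0.007]},
  {"offset":[18,24,0],"delta_rot":[0,0,-0.007]},
  {"offset":[18,24,0],"delta_rot":[0,0,-0.007]},
  {"offset":[18,24,0],"delta_rot":[0,0,-0.007]},
  {"offset":[18,24,0],"delta_rot":[0,0,-0.007]},
])

```text
time_s: 1.93
tcp_pos: [0.4205, -0.3359, 0.2315]
tool_rot: [0.114, 0.698, 0.114, -0.698]
wrist_force: [0.8, -1.0, -0.3]
opening: 0.0637
```

servo_tool([
  {"offset":[18,24,0],"delta_rot":[0,0,-0.007]},
  {"offset":[18,24,0],"delta_rot":[0,0,-0.007]},
  {"offset":[18,24,0],"delta_rot":[0,0,-0.007]},
  {"offset":[18,24,0],"delta_rot":[0,0,-0.007]},
  {"offset":[18,24,0],"delta_rot":[0,0,-0.007]},
])

```text
time_s: 2.35
tcp_pos: [0.5106, -0.2159, 0.2315]
tool_rot: [0.102, 0.7, 0.102, -0.7]
wrist_force: [0.1, -0.5, -1.0]
opening: 0.0644
```

servo_tool([
  {"offset":[18,24,-25],"delta_rot":[0,0,-0.007]},
  {"offset":[18,24,-25],"delta_rot":[0,0,-0.007]},
  {"offset":[18,24,-25],"delta_rot":[0,0,-0.007]},
  {"offset":[18,23,-25],"delta_rot":[0,0,-0.007]},
  {"offset":[22,23,-25],"delta_rot":[0,0,-0.007]},
])

```text
time_s: 2.77
tcp_pos: [0.6041, -0.0981, 0.1052]
tool_rot: [-0.089, -0.701, -0.089, 0.701]
wrist_force: [0.7, -0.4, -0.2]
opening: 0.064
```

servo_tool([
  {"offset":[0,0,0],"delta_rot":[0,0,0]},
])

```text
time_s: 2.85
tcp_pos: [0.6049, -0.0926, 0.1015]
tool_rot: [-0.09, -0.7, -0.093, 0.702]
wrist_force: [-1.7, 1.1, -0.3]
opening: 0.0645
```

```bash
cat > st.py <<'E'
from h import *
np.set_printoptions(precision=4,suppress=True)
s=state(); M=Rq(s['tool_rot']).as_matrix(); print(s['time_s'],s['tcp_pos'],"yaw",np.degrees(np.arctan2(M[1,1],M[0,1])),"x",M[:,0],"q",s['q'],"f",s['wrist_force'],s['opening'])
E
python3 st.py; python3 -c "
from h import *
snap('top','t2',(290,60,450,250),4);snap('side','s2',(200,100,360,290),4)"
```

```text
2.85 [ 0.6049 -0.0926  0.1015] yaw -75.13372705165912 x [-0.0039  0.0035 -1.    ] q [ 0.1402  0.6618 -0.1223  1.7303  0.1042  0.7599 -1.3438] f [-1.7392  1.0906 -0.2989] 0.06452009602150295
```

servo_tool([
  {"offset":[0,0,0],"delta_rot":[0,0,0]},
  {"offset":[0,0,0],"delta_rot":[0,0,0]},
])

```text
time_s: 3.12
tcp_pos: [0.6038, -0.1003, 0.1072]
tool_rot: [0.089, 0.702, 0.089, -0.701]
wrist_force: [0.5, 0.5, 0.3]
opening: 0.0642
```

```bash
python3 st.py
```

```text
3.1167 [ 0.6038 -0.1003  0.1072] yaw -75.53690253938997 x [ 0.001  -0.0006 -1.    ] q [ 0.1483  0.6514 -0.1183  1.7325  0.1046  0.7628 -1.34  ] f [0.4835 0.4647 0.2743] 0.06420841871177908
```

View pics/t2.png

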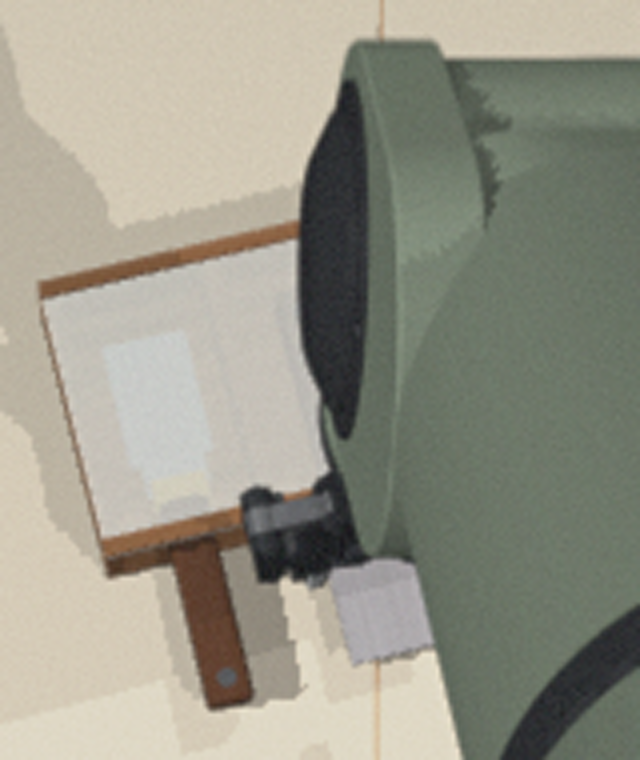

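View pics/s2.png

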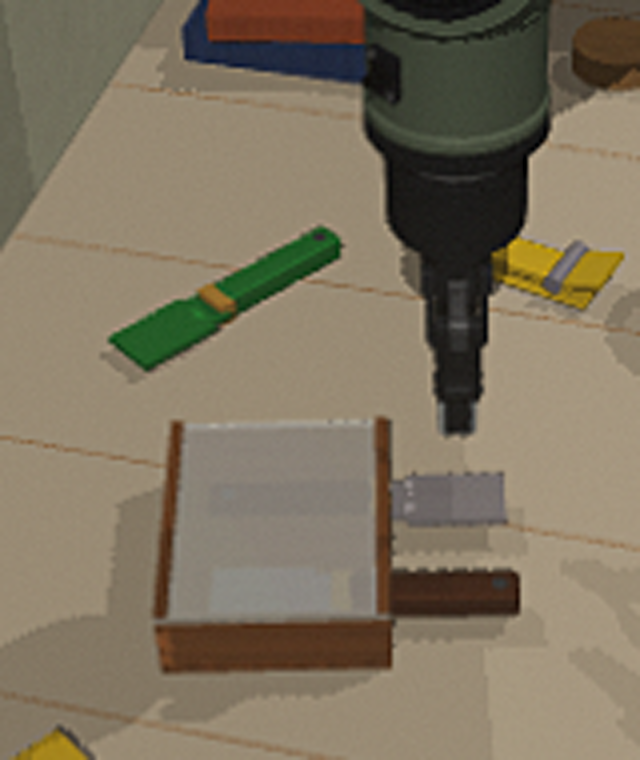

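servo_tool([
  {"offset":[2,1,-25],"delta_rot":[0,0,0]},
  {"offset":[0,0,-25],"delta_rot":[0,0,0]},
  {"offset":[0,0,-20],"delta_rot":[0,0,0]},
  {"offset":[0,0,-10],"delta_rot":[0,0,0]},
  {"offset":[0,0,-10],"delta_rot":[0,0,0]},
])

```text
time_s: 3.53
tcp_pos: [0.6058, -0.0991, 0.0163]
tool_rot: [0.089, 0.702, 0.089, -0.701]
wrist_force: [-0.3, 0.8, 0.2]
opening: 0.0642
```

servo_tool([
  {"offset":[0,0,-5],"delta_rot":[0,0,0]},
  {"offset":[0,0,-5],"delta_rot":[0,0,0]},
  {"offset":[0,0,-4],"delta_rot":[0,0,0]},
  {"offset":[0,0,0],"delta_rot":[0,0,0]},
  {"offset":[0,0,0],"delta_rot":[0,0,0]},
])

```text
time_s: 3.95
tcp_pos: [0.606, -0.0982, 0.0027]
tool_rot: [0.09, 0.702, 0.089, -0.701]
wrist_force: [0.3, 0.5, 0.1]
opening: 0.0637
```

```bash
python3 st.py;  python3 -c "
from h import *
snap('top','t3',(290,60,450,250),4);snap('side','s3',(240,170,360,260),6)"
```

```text
3.95 [ 0.606  -0.0982  0.0027] yaw -75.45992124298677 x [ 0.0004 -0.     -1.    ] q [ 0.1317  0.811  -0.0997  1.7572  0.1322  0.5795 -1.3649] f [0.3469 0.5478 0.0893] 0.063728248357599
```

View pics/s3.png

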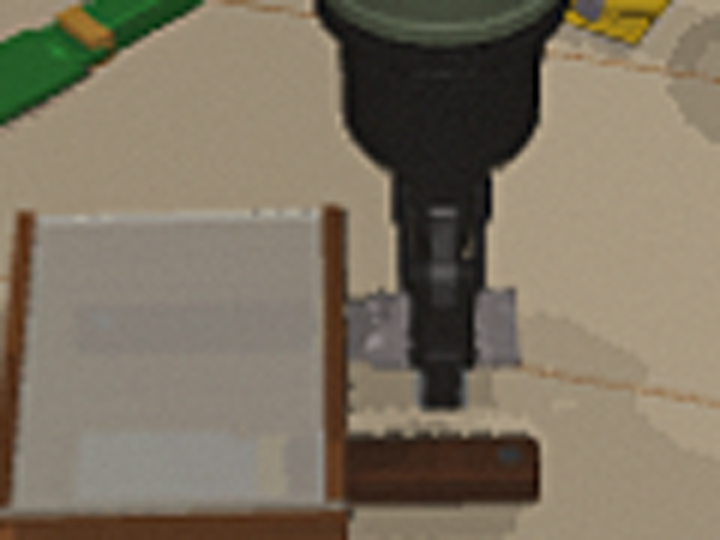

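View pics/t3.png

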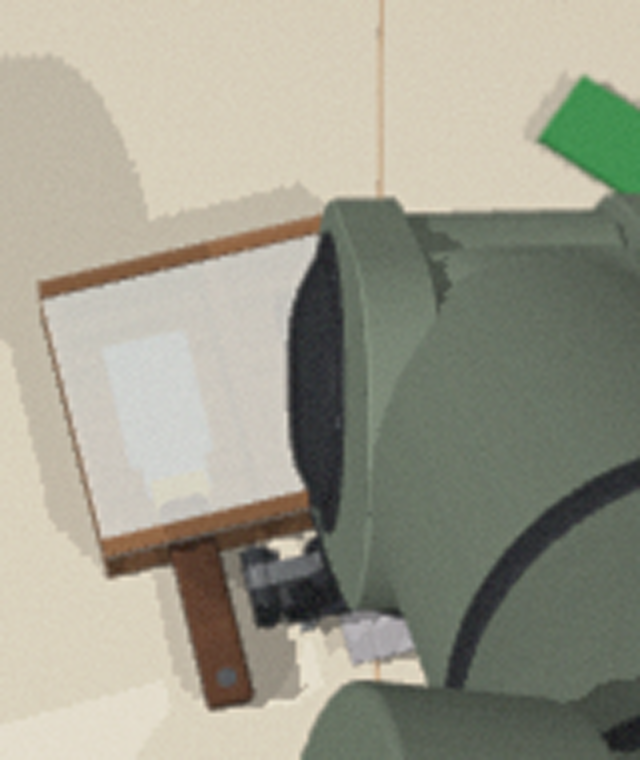

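servo_tool([
  {"offset":[0,0,-1],"delta_rot":[0,0,0]},
  {"offset":[0,0,0],"delta_rot":[0,0,0]},
  {"offset":[0,0,0],"delta_rot":[0,0,0]},
  {"offset":[0,0,0],"delta_rot":[0,0,0]},
  {"offset":[0,0,0],"delta_rot":[0,0,0]},
], claw=1, grip_force=60)

```text
time_s: 4.47
tcp_pos: [0.6058, -0.0982, 0.0014]
tool_rot: [0.089, 0.701, 0.089, -0.701]
wrist_force: [-0.3, -0.6, 0.9]
opening: 0.0382
```

```bash
python3 st.py;  python3 -c "
from h import *
snap('side','s4',(240,170,360,260),6)"
```

```text
4.4667 [ 0.6058 -0.0982  0.0014] yaw -75.45992130789337 x [ 0.0001 -0.     -1.    ] q [ 0.1315  0.813  -0.0994  1.7574  0.1325  0.5776 -1.3652] f [-0.3435 -0.6244  0.8973] 0.03818392774357091
```

View pics/s4.png

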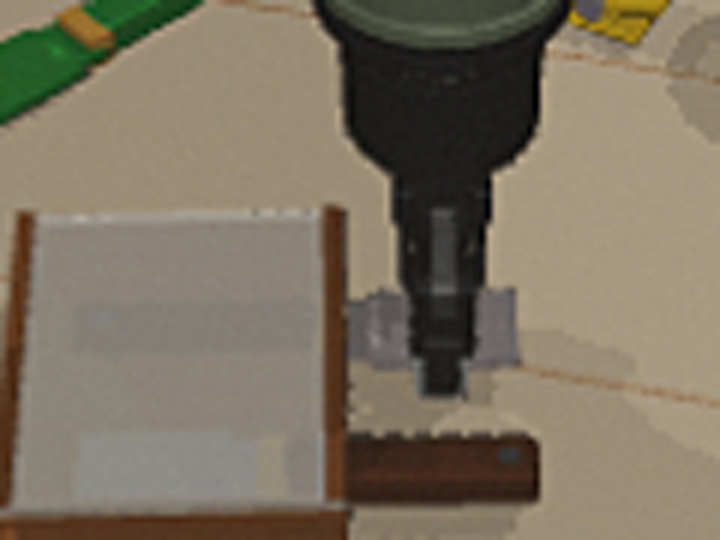

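servo_tool([
  {"offset":[0,0,3],"delta_rot":[0,0,0]},
  {"offset":[-5,-1.3,2],"delta_rot":[0,0,0]},
  {"offset":[-10,-2.7,0],"delta_rot":[0,0,0]},
  {"offset":[-10,-2.7,0],"delta_rot":[0,0,0]},
  {"offset":[-10,-2.7,0],"delta_rot":[0,0,0]},
])

```text
time_s: 4.93
tcp_pos: [0.5699, -0.1077, 0.0064]
tool_rot: [-0.089, -0.701, -0.089, 0.702]
wrist_force: [-0.9, -0.2, -1.7]
opening: 0.0383
```

```bash
python3 st.py;  python3 -c "
from h import *
snap('side','s5',(240,170,400,290),5)"
```

```text
4.9333 [ 0.5699 -0.1077  0.0064] yaw -75.45944172014191 x [-0.0002 -0.     -1.    ] q [ 0.1548  0.7706 -0.1     1.8498  0.1385  0.528  -1.354 ] f [-0.9126 -0.2496 -1.7187] 0.038295491505689505
```

View pics/s5.png

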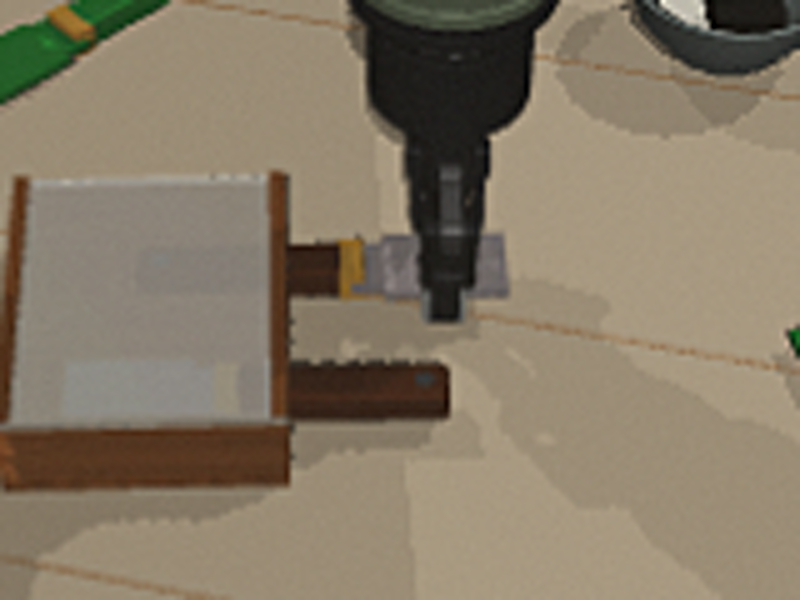

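servo_tool([
  {"offset":[-14.5,-3.9,0],"delta_rot":[0,0,0]},
  {"offset":[-14.5,-3.9,0],"delta_rot":[0,0,0]},
  {"offset":[-14.5,-3.9,0],"delta_rot":[0,0,0]},
  {"offset":[-14.5,-3.9,0],"delta_rot":[0,0,0]},
  {"offset":[-12,-3.2,0],"delta_rot":[0,0,0]},
])

```text
time_s: 5.4
tcp_pos: [0.4997, -0.1267, 0.0065]
tool_rot: [-0.089, -0.701, -0.089, 0.702]
wrist_force: [1.0, -0.6, -0.5]
opening: 0.0381
```

servo_tool([
  {"offset":[-12,-3.2,0],"delta_rot":[0,0,0]},
  {"offset":[-10,-2.7,0],"delta_rot":[0,0,0]},
  {"offset":[-5,-1.3,0],"delta_rot":[0,0,0]},
  {"offset":[0,0,0],"delta_rot":[0,0,0]},
])

```text
time_s: 5.73
tcp_pos: [0.473, -0.134, 0.0064]
tool_rot: [-0.089, -0.701, -0.089, 0.702]
wrist_force: [1.0, -0.8, -1.1]
opening: 0.0379
```

```bash
python3 st.py;  python3 -c "
from h import *
snap('side','s6',(220,130,480,290),3)"
```

```text
5.7333 [ 0.473  -0.134   0.0064] yaw -75.5001216663752 x [-0.0006 -0.0001 -1.    ] q [ 0.2258  0.6925 -0.0939  2.0811  0.1645  0.3754 -1.3175] f [ 0.951  -0.7556 -1.1497] 0.037918976336661685
```

View pics/s6.png

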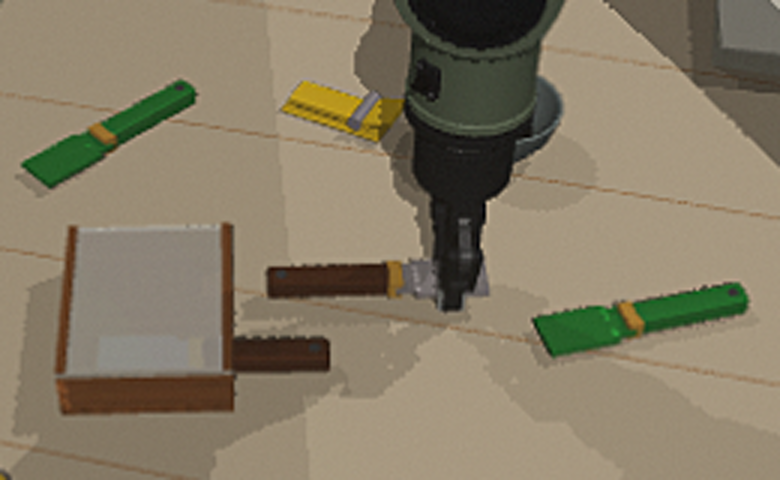

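servo_tool([
  {"offset":[0,0,20],"delta_rot":[0,0,0]},
  {"offset":[5,0,25],"delta_rot":[0,0,0]},
  {"offset":[10,0,25],"delta_rot":[0,0,0]},
  {"offset":[10,0,25],"delta_rot":[0,0,0.06]},
  {"offset":[10,0,15],"delta_rot":[0,0,0.121]},
])

```text
time_s: 6.2
tcp_pos: [0.5107, -0.1333, 0.1191]
tool_rot: [0.154, 0.691, 0.153, -0.689]
wrist_force: [1.2, 0.3, -0.9]
opening: 0.0379
```

servo_tool([
  {"offset":[10,3,5],"delta_rot":[0,0,0.121]},
  {"offset":[10,3,0],"delta_rot":[0,0,0.121]},
  {"offset":[10,3,0],"delta_rot":[0,0,0.121]},
  {"offset":[10,3,0],"delta_rot":[0,0,0.121]},
  {"offset":[10,3,0],"delta_rot":[0,0,0.121]},
])

```text
time_s: 6.62
tcp_pos: [0.56, -0.1181, 0.1215]
tool_rot: [0.353, 0.613, 0.353, -0.612]
wrist_force: [-0.5, -1.2, -1.2]
opening: 0.0381
```

```bash
python3 st.py;  python3 -c "
from h import *
snap('side','s7')"
```

```text
6.6167 [ 0.56   -0.1181  0.1215] yaw -30.07021490193872 x [ 0.0008  0.0002 -1.    ] q [ 0.3543  0.5968 -0.3514  1.8229  0.2813  0.7701 -0.6693] f [-0.4894 -1.1991 -1.1577] 0.03812605070436053
```

View pics/s7.png

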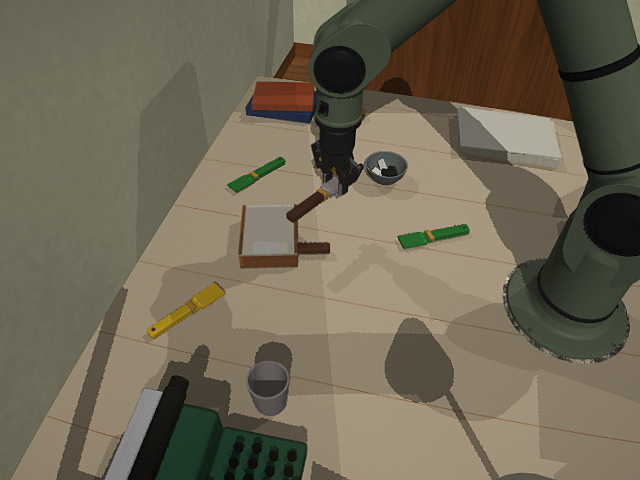

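servo_tool([
  {"offset":[1.2,0.8,0],"delta_rot":[0,0,0.118]},
  {"offset":[1.2,0.8,0],"delta_rot":[0,0,0.118]},
  {"offset":[1.2,0.8,0],"delta_rot":[0,0,0.118]},
  {"offset":[1.2,0.8,0],"delta_rot":[0,0,0.118]},
  {"offset":[1.2,0.8,0],"delta_rot":[0,0,0.118]},
])

```text
time_s: 7.08
tcp_pos: [0.5652, -0.1143, 0.1214]
tool_rot: [0.515, 0.484, 0.515, -0.484]
wrist_force: [0.0, 0.1, -1.4]
opening: 0.038
```

servo_tool([
  {"offset":[1.2,0.8,0],"delta_rot":[0,0,0.118]},
  {"offset":[1.2,0.8,0],"delta_rot":[0,0,0.118]},
  {"offset":[1.2,0.8,0],"delta_rot":[0,0,0.118]},
  {"offset":[1.2,0.8,0],"delta_rot":[0,0,0.118]},
  {"offset":[1.2,0.8,0],"delta_rot":[0,0,0.118]},
])

```text
time_s: 7.5
tcp_pos: [0.5711, -0.1104, 0.1213]
tool_rot: [0.634, 0.313, 0.634, -0.313]
wrist_force: [-1.3, -0.3, -1.1]
opening: 0.0387
```

servo_tool([
  {"offset":[1.2,0.8,0],"delta_rot":[0,0,0.118]},
  {"offset":[1.2,0.8,0],"delta_rot":[0,0,0.118]},
  {"offset":[1.2,0.8,0],"delta_rot":[0,0,0.118]},
  {"offset":[1.2,0.8,0],"delta_rot":[0,0,0.118]},
  {"offset":[1.2,0.8,0],"delta_rot":[0,0,0.118]},
])

```text
time_s: 7.92
tcp_pos: [0.5771, -0.1064, 0.1213]
tool_rot: [0.698, 0.116, 0.698, -0.116]
wrist_force: [-0.3, -0.8, -1.1]
opening: 0.0387
```

servo_tool([
  {"offset":[1.2,0.8,0],"delta_rot":[0,0,0.118]},
  {"offset":[1.2,0.8,0],"delta_rot":[0,0,0.118]},
  {"offset":[1.2,0.8,0],"delta_rot":[0,0,0.118]},
  {"offset":[1.2,0.8,0],"delta_rot":[0,0,0.118]},
  {"offset":[1.2,0.8,0],"delta_rot":[0,0,0.118]},
])

```text
time_s: 8.33
tcp_pos: [0.583, -0.1024, 0.1213]
tool_rot: [0.701, -0.092, 0.701, 0.092]
wrist_force: [-0.0, 0.3, -1.4]
opening: 0.0381
```

servo_tool([
  {"offset":[0,0,0],"delta_rot":[0,0,0]},
  {"offset":[0,0,0],"delta_rot":[0,0,0]},
])

```text
time_s: 8.5
tcp_pos: [0.5828, -0.1024, 0.1211]
tool_rot: [0.701, -0.089, 0.702, 0.089]
wrist_force: [-0.2, -0.1, -0.6]
opening: 0.0382
```

```bash
python3 st.py;  python3 -c "
from h import *
snap('side','s8',(220,100,480,290),3);snap('top','t8')"
```

```text
8.5 [ 0.5828 -0.1024  0.1211] yaw 104.48817830773264 x [-0.0003  0.0007 -1.    ] q [ 0.6745  0.7724 -0.9155  1.7509  0.721   0.9922  1.3   ] f [-0.1805 -0.1053 -0.6386] 0.03815808887083815
```

View pics/s8.png

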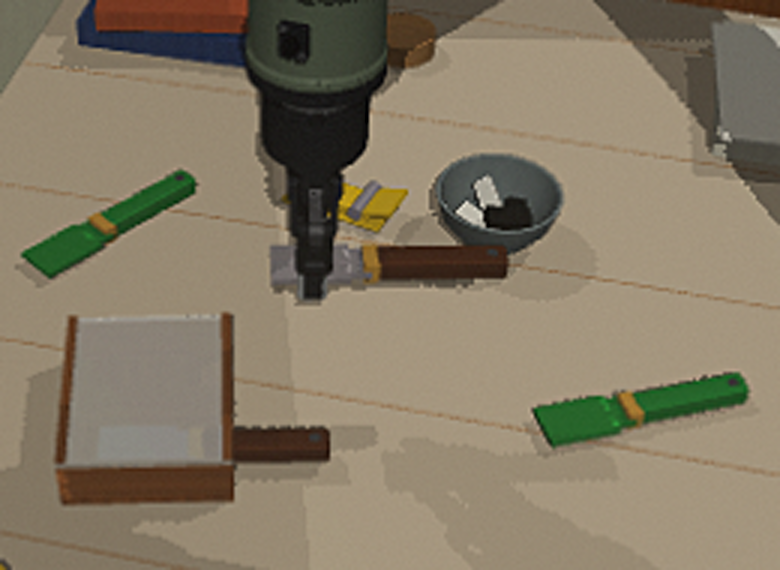

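View pics/t8.png

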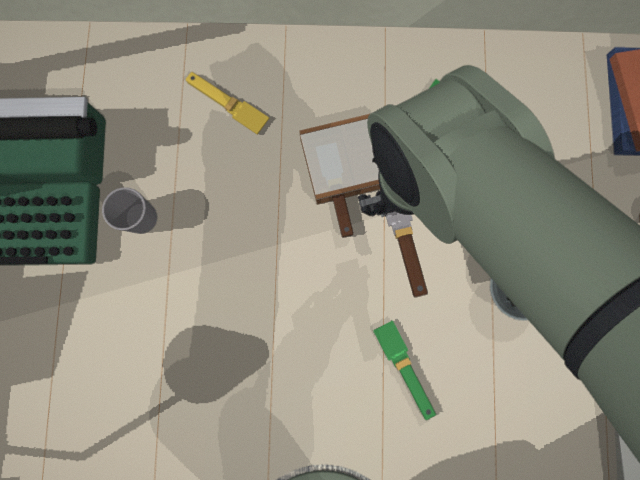

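servo_tool([
  {"offset":[0,0,-25],"delta_rot":[0,0,0]},
  {"offset":[0,0,-25],"delta_rot":[0,0,0.008]},
  {"offset":[0,0,-25],"delta_rot":[0,0,0]},
  {"offset":[0,0,-20],"delta_rot":[0,0,0]},
  {"offset":[0,0,-10],"delta_rot":[0,0,0]},
])

```text
time_s: 9.02
tcp_pos: [0.5818, -0.1026, 0.0141]
tool_rot: [0.7, -0.093, 0.702, 0.093]
wrist_force: [-1.0, -0.1, -1.2]
opening: 0.0382
```

servo_tool([
  {"offset":[0,0,-5],"delta_rot":[0,0,0]},
  {"offset":[0,0,-5],"delta_rot":[0,0,0]},
  {"offset":[0,0,-2],"delta_rot":[0,0,0]},
  {"offset":[0,0,-2],"delta_rot":[0,0,0]},
  {"offset":[0,0,0],"delta_rot":[0,0,0]},
])

```text
time_s: 9.43
tcp_pos: [0.5831, -0.1027, 0.0027]
tool_rot: [0.701, -0.094, 0.701, 0.094]
wrist_force: [-0.5, -0.2, -0.8]
opening: 0.0386
```

```bash
python3 st.py;  python3 -c "
from h import *
snap('side','s9',(240,170,400,290),5)"
```

```text
9.4333 [ 0.5831 -0.1027  0.0027] yaw 105.22051765701684 x [ 0.0007 -0.0003 -1.    ] q [ 0.5998  0.9272 -0.7919  1.7928  0.8904  0.8222  1.1914] f [-0.5496 -0.1887 -0.7999] 0.0385861973412162
```

View pics/s9.png

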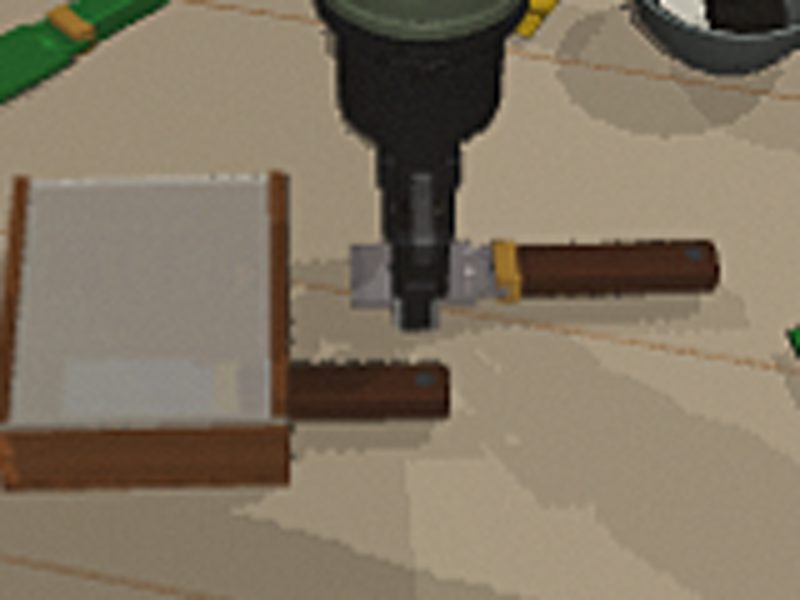

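Lane spacing looks right. Lower in small steps until contact.

servo_tool([
  {"offset":[0,0,-2],"delta_rot":[0,0,0]},
  {"offset":[0,0,-1],"delta_rot":[0,0,0]},
  {"offset":[0,0,-1],"delta_rot":[0,0,0]},
  {"offset":[0,0,0],"delta_rot":[0,0,0]},
])

```text
time_s: 9.82
tcp_pos: [0.5829, -0.1027, -0.0011]
tool_rot: [0.701, -0.094, 0.701, 0.094]
wrist_force: [-3.4, -0.4, 11.1]
opening: 0.0382
```

servo_tool([
  {"offset":[0,0,-1],"delta_rot":[0,0,0]},
  {"offset":[0,0,-1],"delta_rot":[0,0,0]},
  {"offset":[0,0,0],"delta_rot":[0,0,0]},
])

```text
time_s: 10.07
tcp_pos: [0.583, -0.1027, -0.0013]
tool_rot: [0.701, -0.094, 0.701, 0.093]
wrist_force: [-17.6, -2.4, 49.7]
opening: 0.0385
```

servo_tool([
  {"offset":[0,0,2],"delta_rot":[0,0,0]},
  {"offset":[0,0,0],"delta_rot":[0,0,0]},
])

```text
time_s: 10.23
tcp_pos: [0.5831, -0.1027, -0.001]
tool_rot: [0.701, -0.094, 0.701, 0.094]
wrist_force: [0.0, -0.9, -1.6]
opening: 0.038
```

```bash
python3 st.py;  python3 -c "
from h import *
print(state()['torque'])
snap('side','s10',(280,180,380,255),8)"
```

```text
10.2333 [ 0.5831 -0.1027 -0.001 ] yaw 105.24560778095763 x [ 0.0009 -0.0004 -1.    ] q [ 0.5972  0.9323 -0.7877  1.7932  0.8962  0.8171  1.1875] f [ 0.0175 -0.9396 -1.6243] 0.03803765031612469
[ 0.03975269 -0.07910013  0.02462818]
```

View pics/s10.png

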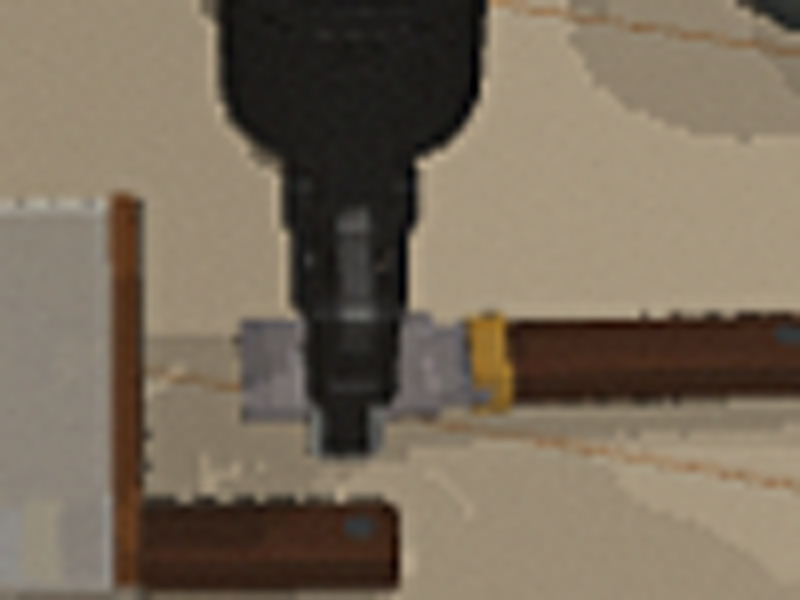

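servo_tool([
  {"offset":[0,0,0.5],"delta_rot":[0.0045,-0.017,0]},
  {"offset":[0,0,0],"delta_rot":[0.0045,-0.017,0]},
  {"offset":[0,0,0],"delta_rot":[0,0,0]},
])

```text
time_s: 10.53
tcp_pos: [0.5832, -0.1026, -0.0009]
tool_rot: [0.714, -0.092, 0.687, 0.095]
wrist_force: [2.4, 0.5, 4.1]
opening: 0.0382
```

Butt just touching. Open partly and slowly.

servo_tool([
  {"offset":[0,0,0],"delta_rot":[0,0,0]},
  {"offset":[0,0,0],"delta_rot":[0,0,0]},
  {"offset":[0,0,0],"delta_rot":[0,0,0]},
  {"offset":[0,0,0],"delta_rot":[0,0,0]},
  {"offset":[0,0,0],"delta_rot":[0,0,0]},
], claw=-0.45, grip_force=20)

```text
time_s: 10.95
tcp_pos: [0.5827, -0.1025, -0.0014]
tool_rot: [0.713, -0.092, 0.688, 0.095]
wrist_force: [0.6, 0.5, 0.8]
opening: 0.0618
```

```bash
python3 st.py;  python3 -c "
from h import *
snap('side','s11',(270,180,390,270),6)"
```

```text
10.95 [ 0.5827 -0.1025 -0.0014] yaw 105.25213415945343 x [ 0.0337  0.0091 -0.9994] q [ 0.6081  0.9221 -0.7846  1.8219  0.9211  0.7684  1.1666] f [0.5903 0.4759 0.8065] 0.061757394921101647
```

View pics/s11.png

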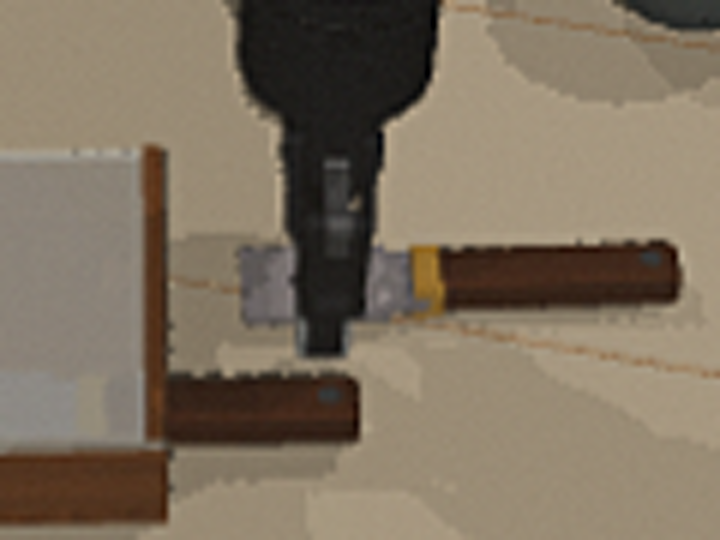

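servo_tool([
  {"offset":[0,0,10],"delta_rot":[0,0,0]},
  {"offset":[0,0,20],"delta_rot":[-0.0045,0.017,0]},
  {"offset":[0,0,25],"delta_rot":[-0.0045,0.017,0]},
  {"offset":[0,0,25],"delta_rot":[0,0,0]},
  {"offset":[-20,-5.4,15],"delta_rot":[0,0,0]},
])

```text
time_s: 11.42
tcp_pos: [0.5658, -0.1061, 0.097]
tool_rot: [0.702, -0.094, 0.699, 0.095]
wrist_force: [-0.3, 1.0, 1.5]
opening: 0.0619
```

servo_tool([
  {"offset":[-20,-5.4,0],"delta_rot":[0,0,0]},
  {"offset":[-20,-5.4,0],"delta_rot":[0,0,0]},
  {"offset":[-20,-5.4,0],"delta_rot":[0,0,0]},
  {"offset":[-20,-5.4,0],"delta_rot":[0,0,0]},
  {"offset":[-12,-3.2,0],"delta_rot":[0,0,0]},
])

```text
time_s: 11.83
tcp_pos: [0.4688, -0.1334, 0.0943]
tool_rot: [0.701, -0.094, 0.701, 0.093]
wrist_force: [0.8, 0.7, 0.5]
opening: 0.0617
```

servo_tool([
  {"offset":[0,0,0],"delta_rot":[0,0,0]},
  {"offset":[0,0,0],"delta_rot":[0,0,0]},
])

```text
time_s: 12.0
tcp_pos: [0.4708, -0.1331, 0.0945]
tool_rot: [0.701, -0.094, 0.701, 0.093]
wrist_force: [-0.2, -0.9, 0.6]
opening: 0.0618
```

```bash
python3 st.py;  python3 -c "
from h import *
snap('side','s12',(220,150,420,290),4);snap('top','t12',(290,100,450,320),3.6)"
```

```text
12.0 [ 0.4708 -0.1331  0.0945] yaw 105.22315377536232 x [ 0.0006 -0.0007 -1.    ] q [ 0.8262  0.6853 -0.9213  2.032   0.7682  0.8129  1.2817] f [-0.2427 -0.8739  0.6335] 0.06181289773964412
```

View pics/s12.png

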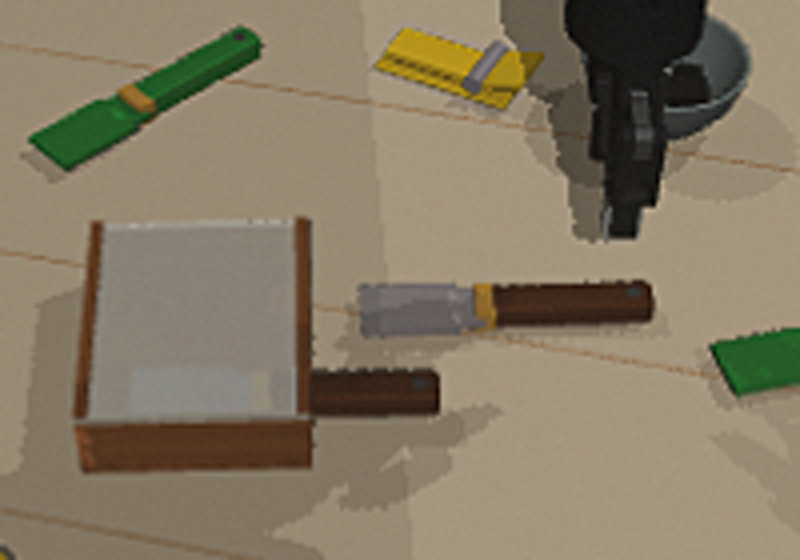

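View pics/t12.png

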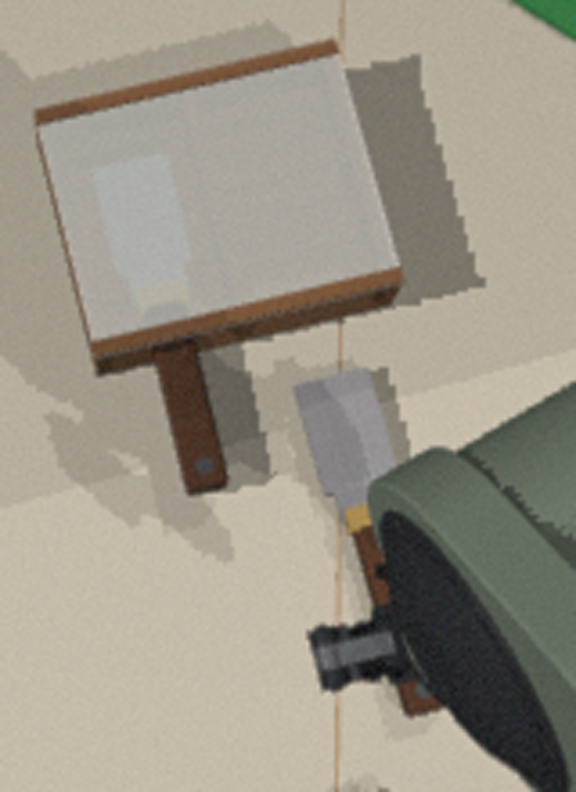

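```bash
python3 - <<'E'
from h import *
np.set_printoptions(precision=4,suppress=True)
t=Cam("top");s=Cam("side")
T=lambda p:[[290+a/3.6,100+b/3.6] for a,b in p]; S=lambda p:[[220+a/4,150+b/4] for a,b in p]
a=t.onz(T([(295,388),(370,370)]),.0115); b=s.onz(S([(359,336),(359,285)]),.0115)
print(a,b)
c=t.onz(T([(410,715)]),.018); d=s.onz(S([(653,281),(497,287)]),.018)
d0=s.onz(S([(653,322),(497,328)]),.0)
print("butt+y",c,"side -y top edge",d,"side +y bottom edge",d0)
# case
m=t.onz(T([(93,345),(402,271),(337,40),(36,110)]),.047); print(m)
m2=s.onz(S([(311,418),(308,218),(93,221),(76,417)]),.047); print(m2)
ti=(a.mean(0)+b.mean(0))/2
M=(m+m2)/2; mid=(M[0]+M[1])/2; ex=(M[2]+M[3])/2-mid; yw=np.arctan2(ex[1],ex[0]); ew=M[0]-M[1]; yw2=np.arctan2(-ew[0],ew[1])
print("mouth",mid,"yaw",np.degrees([yw,yw2]),"tip",ti)
y=np.radians(15); r=(ti-mid)[:2]; print("tip case",r@[np.cos(y),np.sin(y)],r@[-np.sin(y),np.cos(y)])
import json
for n in("top","side"):
  for k in ("scraper_tip","scraper_butt","scraper_mid"):
    for q in search_frame(k,n)[:4]: print(n,k,q['p'],q['position'])
E
```

```text
[[ 0.6047 -0.0775  0.0115]
 [ 0.6153 -0.1164  0.0115]] [[ 0.6083 -0.0713  0.0115]
 [ 0.6188 -0.1139  0.0115]]
butt+y [[ 0.4374 -0.1363  0.018 ]] side -y top edge [[ 0.4416 -0.1545  0.018 ]
 [ 0.5345 -0.1261  0.018 ]] side +y bottom edge [[ 0.4372 -0.1372  0.    ]
 [ 0.5302 -0.109   0.    ]]
[[ 0.6165  0.0274  0.047 ]
 [ 0.6588 -0.1275  0.047 ]
 [ 0.781  -0.0939  0.047 ]
 [ 0.7392  0.0601  0.047 ]]
[[ 0.6108  0.03    0.047 ]
 [ 0.6546 -0.1283  0.047 ]
 [ 0.782  -0.0944  0.047 ]
 [ 0.7385  0.0605  0.047 ]]
mouth [ 0.6352 -0.0496  0.047 ] yaw [14.6454 15.3745] tip [ 0.6118 -0.0948  0.0115]
tip case -0.03429660354668013 -0.037561684583826055
top scraper_tip 0.95 [0.804, -0.2515, 0.0096]
top scraper_tip 0.86 [0.5698, -0.1114, 0.011]
top scraper_tip 0.77 [0.8004, 0.1904, 0.0118]
top scraper_tip 0.58 [0.3289, -0.1285, 0.0125]
top scraper_butt 0.94 [0.8048, -0.2471, 0.0066]
top scraper_butt 0.65 [0.8017, 0.1924, 0.0156]
top scraper_butt 0.64 [0.5749, -0.1037, 0.0098]
top scraper_butt 0.59 [0.3271, -0.1329, 0.0089]
top scraper_mid 0.9 [0.7951, 0.1912, 0.0124]
top scraper_mid 0.84 [0.5718, -0.1064, 0.012]
top scraper_mid 0.75 [0.328, -0.1329, 0.0063]
top scraper_mid 0.56 [0.805, -0.2469, 0.0158]
side scraper_tip 0.9 [0.8033, 0.2048, 0.0112]
side scraper_tip 0.8 [0.8018, -0.2482, 0.007]
side scraper_tip 0.72 [0.3163, -0.1343, 0.0167]
side scraper_tip 0.59 [0.5361, -0.1194, 0.0119]
side scraper_butt 0.96 [0.5375, -0.1159, 0.0093]
side scraper_butt 0.96 [0.3191, -0.1297, 0.0094]
side scraper_butt 0.95 [0.8036, -0.2455, 0.0122]
side scraper_butt 0.95 [0.8056, 0.209, 0.0125]
side scraper_mid 0.88 [0.8018, 0.2081, 0.0126]
side scraper_mid 0.8 [0.5332, -0.1136, 0.0087]
side scraper_mid 0.67 [0.8048, -0.2504, 0.0091]
side scraper_mid 0.62 [0.3248, -0.1326, 0.0145]
```

servo_tool([
  {"offset":[-8,-6,-20],"delta_rot":[0,0,0]},
  {"offset":[0,0,-25],"delta_rot":[0,0,0]},
  {"offset":[0,0,-20],"delta_rot":[0,0,0]},
  {"offset":[0,0,-12],"delta_rot":[0,0,0]},
  {"offset":[0,0,-6],"delta_rot":[0,0,0]},
])

```text
time_s: 12.82
tcp_pos: [0.4622, -0.1384, 0.0093]
tool_rot: [0.7, -0.094, 0.701, 0.094]
wrist_force: [-0.1, 1.1, 0.3]
opening: 0.0619
```

servo_tool([
  {"offset":[0,0,-5],"delta_rot":[0,0,0]},
  {"offset":[0,0,0],"delta_rot":[0,0,0]},
  {"offset":[0,0,0],"delta_rot":[0,0,0]},
])

```text
time_s: 13.07
tcp_pos: [0.4631, -0.1387, 0.0062]
tool_rot: [0.701, -0.094, 0.701, 0.094]
wrist_force: [0.2, 1.3, 0.7]
opening: 0.0618
```

```bash
python3 st.py;  python3 -c "
from h import *
snap('side','s13',(270,150,430,270),5);snap('top','t13',(290,150,450,320),3.5)"
```

```text
13.0667 [ 0.4631 -0.1387  0.0062] yaw 105.25514768356982 x [ 0.0005 -0.0001 -1.    ] q [ 0.7381  0.8126 -0.7737  2.0773  0.9685  0.6633  1.1306] f [0.1784 1.2729 0.7359] 0.06178965538780253
```

View pics/s13.png

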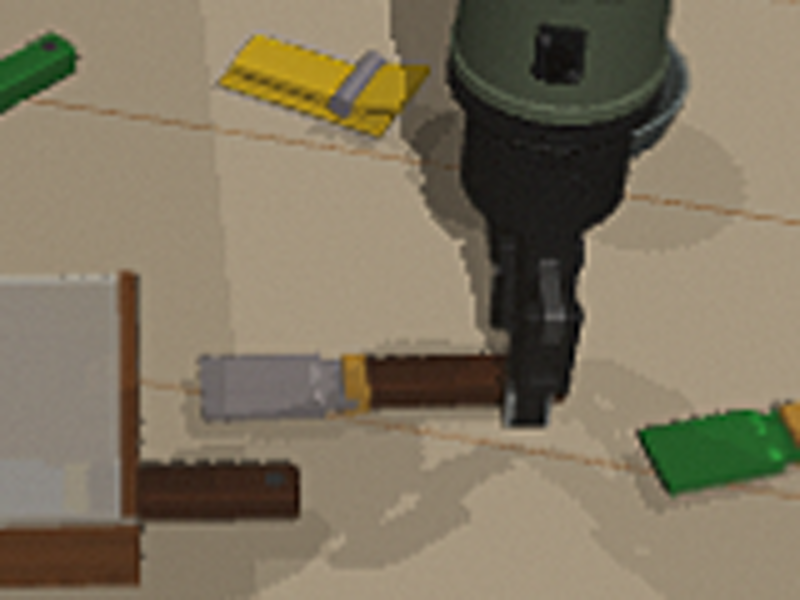

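View pics/t13.png

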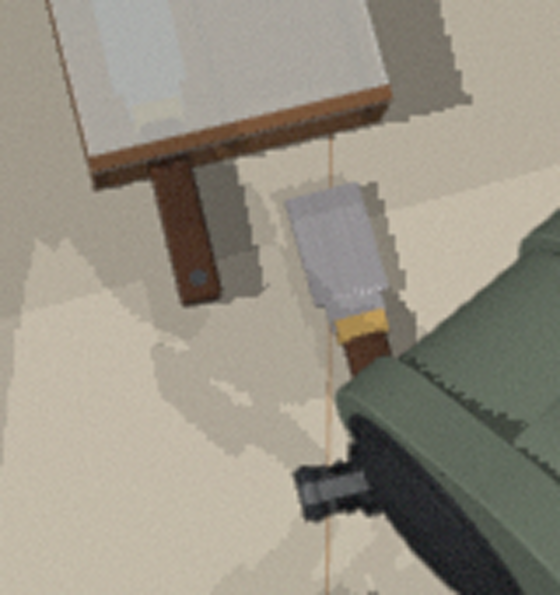

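Good straddle of the handle. Close.

servo_tool([
  {"offset":[0,0,0],"delta_rot":[0,0,0]},
  {"offset":[0,0,0],"delta_rot":[0,0,0]},
  {"offset":[0,0,0],"delta_rot":[0,0,0]},
  {"offset":[0,0,0],"delta_rot":[0,0,0]},
  {"offset":[0,0,0],"delta_rot":[0,0,0]},
], claw=1, grip_force=60)

```text
time_s: 13.58
tcp_pos: [0.463, -0.1388, 0.0063]
tool_rot: [0.701, -0.094, 0.701, 0.094]
wrist_force: [-3.0, -0.6, 12.4]
opening: 0.0201
```

servo_tool([
  {"offset":[0,0,4],"delta_rot":[0,0,0]},
  {"offset":[0,0,5],"delta_rot":[0,0,0]},
  {"offset":[0,0,5],"delta_rot":[0,0,0]},
  {"offset":[0,0,0],"delta_rot":[0,0,0]},
])

```text
time_s: 13.92
tcp_pos: [0.4632, -0.1389, 0.0208]
tool_rot: [0.701, -0.094, 0.701, 0.094]
wrist_force: [-0.5, -0.1, -0.4]
opening: 0.0203
```

```bash
python3 st.py;  python3 -c "
from h import *
snap('side','s14',(270,150,430,270),5);snap('top','t14',(290,150,450,320),3.5)"
```

```text
13.9167 [ 0.4632 -0.1389  0.0208] yaw 105.2440615753936 x [ 0.001  -0.0003 -1.    ] q [ 0.7556  0.7896 -0.7986  2.075   0.9342  0.6852  1.1585] f [-0.5036 -0.0656 -0.4379] 0.020320815479367243
```

View pics/s14.png

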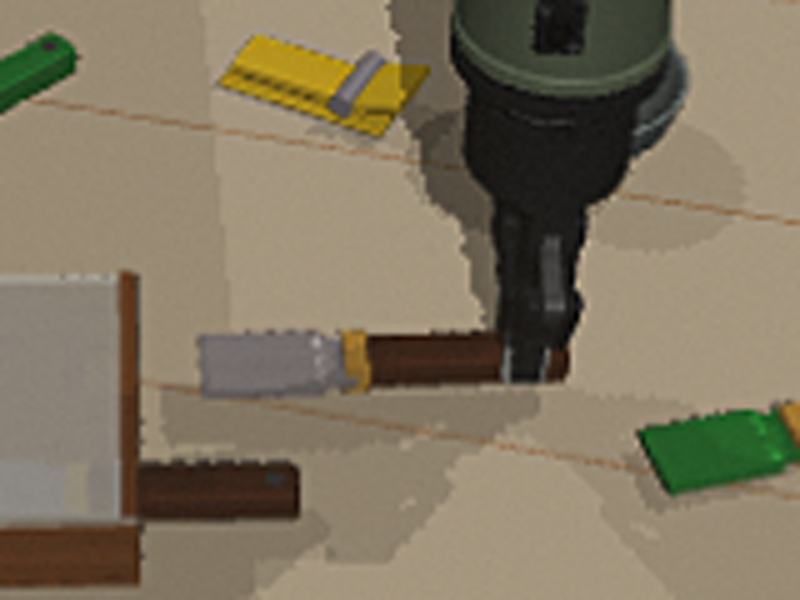

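View pics/t14.png

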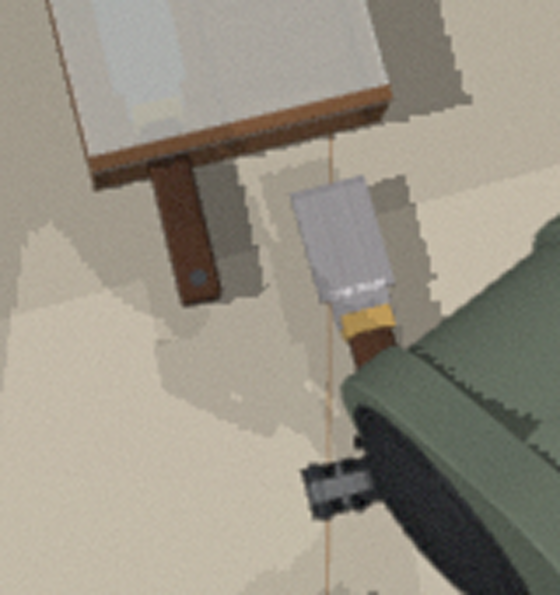

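```bash
python3 - <<'E'
from h import *
np.set_printoptions(precision=4,suppress=True)
t=Cam("top");s=Cam("side")
T=lambda p:[[290+a/3.5,150+b/3.5] for a,b in p]; S=lambda p:[[270+a/5,150+b/5] for a,b in p]
p=tri(t,T([(292,198),(363,178)]),s,S([(202,397),(199,336)]));print(p)
z=.0255
a=t.onz(T([(292,198),(363,178)]),z); b=s.onz(S([(202,397),(199,336)]),z);print(a,b)
mid=np.array([.634,-.050]);y=np.radians(15)
for ti in(p[:,:3].mean(0),a.mean(0),b.mean(0)):
  r=ti[:2]-mid; print(r@[np.cos(y),np.sin(y)],r@[-np.sin(y),np.cos(y)])
g=np.array([.4632,-.1389])-mid;print("grasp",g@[np.cos(y),np.sin(y)],g@[-np.sin(y),np.cos(y)])
E
```

```text
[[ 0.6071 -0.0795  0.0189  0.0032]
 [ 0.618  -0.1166  0.0225  0.0029]]
[[ 0.604  -0.0788  0.0255]
 [ 0.6158 -0.1162  0.0255]] [[ 0.6072 -0.0734  0.0255]
 [ 0.6187 -0.1139  0.0255]]
-0.033164619062819006 -0.0408494616550492
-0.0355506117951651 -0.039651802969593766
-0.03163659709255339 -0.0367211032882846
grasp -0.18798914423978696 -0.04166451305358762
```

servo_tool([
  {"offset":[9.7,2.6,2],"delta_rot":[0,0,0]},
  {"offset":[11.6,3.1,0],"delta_rot":[0,0,0]},
  {"offset":[11.6,3.1,0],"delta_rot":[0,0,0]},
  {"offset":[11.6,3.1,0],"delta_rot":[0,0,0]},
  {"offset":[9.7,2.6,0],"delta_rot":[0,0,0]},
])

```text
time_s: 14.43
tcp_pos: [0.5183, -0.1237, 0.0218]
tool_rot: [0.701, -0.094, 0.701, 0.094]
wrist_force: [0.5, -0.3, -1.5]
opening: 0.0205
```

```bash
python3 st.py;  python3 -c "
from h import *
snap('side','s15',(230,150,390,270),5);snap('top','t15',(290,100,450,270),3.5)"
```

```text
14.4333 [ 0.5183 -0.1237  0.0218] yaw 105.25968681810485 x [ 0.0003  0.0004 -1.    ] q [ 0.6935  0.8395 -0.8099  1.9477  0.895   0.7621  1.1852] f [ 0.4889 -0.3262 -1.5084] 0.020452447104898915
```

View pics/s15.png

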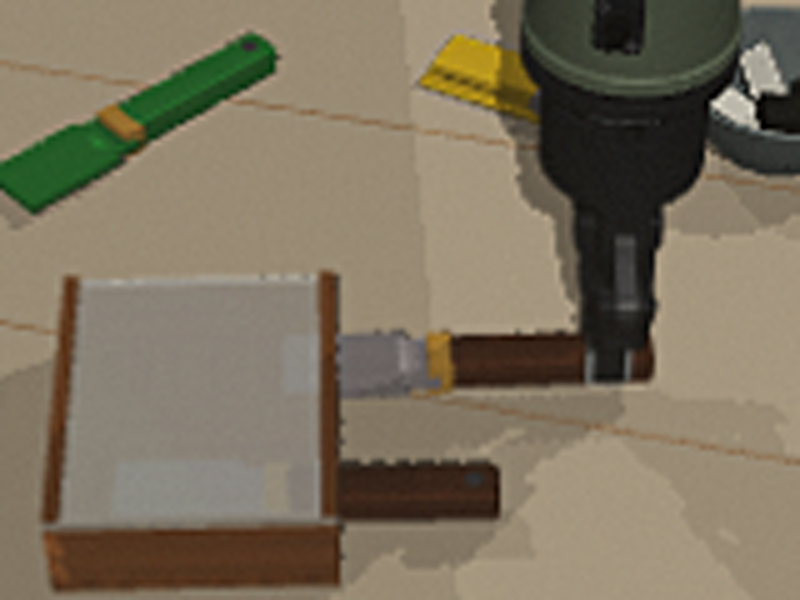

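View pics/t15.png

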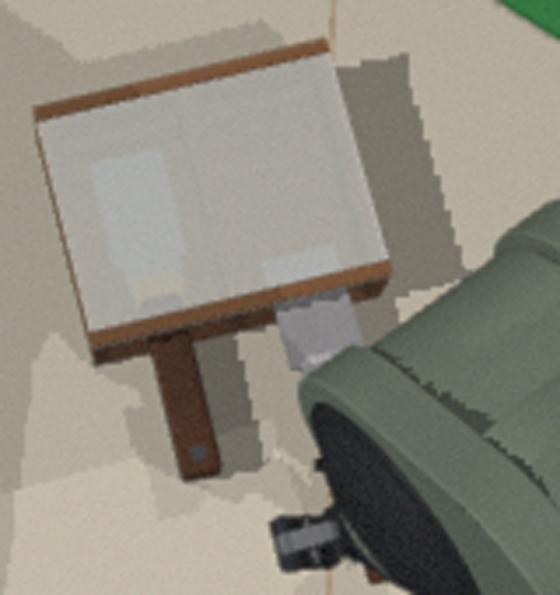

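Blade has entered inside the lane under the lid; no contact force. Continue to about 10 mm short.

servo_tool([
  {"offset":[9.7,2.6,0],"delta_rot":[0,0,0]},
  {"offset":[9.7,2.6,0],"delta_rot":[0,0,0]},
  {"offset":[9.7,2.6,0],"delta_rot":[0,0,0]},
  {"offset":[9.7,2.6,0],"delta_rot":[0,0,0]},
  {"offset":[9.7,2.6,0],"delta_rot":[0,0,0]},
])

```text
time_s: 14.95
tcp_pos: [0.5666, -0.1109, 0.0218]
tool_rot: [0.701, -0.094, 0.701, 0.094]
wrist_force: [0.2, -0.6, -0.8]
opening: 0.0204
```

servo_tool([
  {"offset":[9.7,2.6,0],"delta_rot":[0,0,0]},
  {"offset":[9.7,2.6,0],"delta_rot":[0,0,0]},
  {"offset":[7.7,2.1,0],"delta_rot":[0,0,0]},
  {"offset":[0,0,0],"delta_rot":[0,0,0]},
])

```text
time_s: 15.28
tcp_pos: [0.5941, -0.1031, 0.0218]
tool_rot: [0.701, -0.094, 0.7, 0.094]
wrist_force: [-0.3, 0.6, -1.0]
opening: 0.02
```

```bash
python3 st.py;  python3 -c "
from h import *
snap('side','s16',(230,170,350,260),6.5);snap('top','t16',(290,100,430,250),4)"
```

```text
15.2833 [ 0.5941 -0.1031  0.0218] yaw 105.28083095761718 x [ 0.001   0.0006 -1.    ] q [ 0.6063  0.9133 -0.8149  1.7602  0.8579  0.8644  1.2252] f [-0.2526  0.5832 -1.0228] 0.01998225868304144
```

View pics/s16.png

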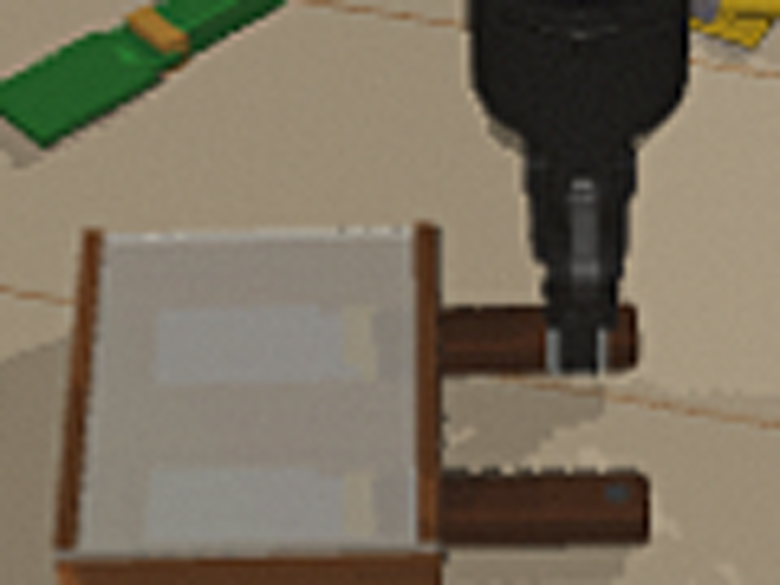

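View pics/t16.png

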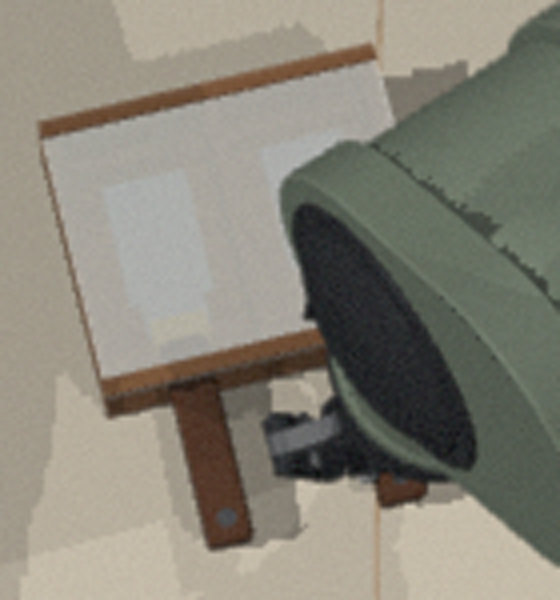

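servo_tool([
  {"offset":[5.8,1.6,0],"delta_rot":[0,0,0]},
  {"offset":[5.8,1.6,0],"delta_rot":[0,0,0]},
  {"offset":[2.9,0.8,0],"delta_rot":[0,0,0]},
  {"offset":[0,0,0],"delta_rot":[0,0,0]},
])

```text
time_s: 15.72
tcp_pos: [0.6078, -0.0996, 0.0219]
tool_rot: [0.701, -0.094, 0.701, 0.094]
wrist_force: [-0.4, -0.3, -1.1]
opening: 0.0206
```

servo_tool([
  {"offset":[1.9,0.5,0],"delta_rot":[0,0,0]},
  {"offset":[0,0,0],"delta_rot":[0,0,0]},
])

```text
time_s: 15.88
tcp_pos: [0.6091, -0.0994, 0.0218]
tool_rot: [0.701, -0.094, 0.701, 0.094]
wrist_force: [-0.2, 0.2, -1.1]
opening: 0.0205
```

servo_tool([
  {"offset":[1.9,0.5,0],"delta_rot":[0,0,0]},
  {"offset":[0,0,0],"delta_rot":[0,0,0]},
])

```text
time_s: 16.05
tcp_pos: [0.6111, -0.0989, 0.0219]
tool_rot: [0.701, -0.094, 0.701, 0.094]
wrist_force: [0.2, 0.5, -1.1]
opening: 0.0206
```

```bash
python3 st.py;  python3 -c "
from h import *
snap('side','s17',(230,170,350,260),6.5)"
```

```text
16.05 [ 0.6111 -0.0989  0.0219] yaw 105.25088855140893 x [ 0.0002 -0.     -1.    ] q [ 0.5865  0.9306 -0.8149  1.7148  0.8505  0.8889  1.236 ] f [ 0.1845  0.477  -1.1414] 0.0205646125344535
```

View pics/s17.png

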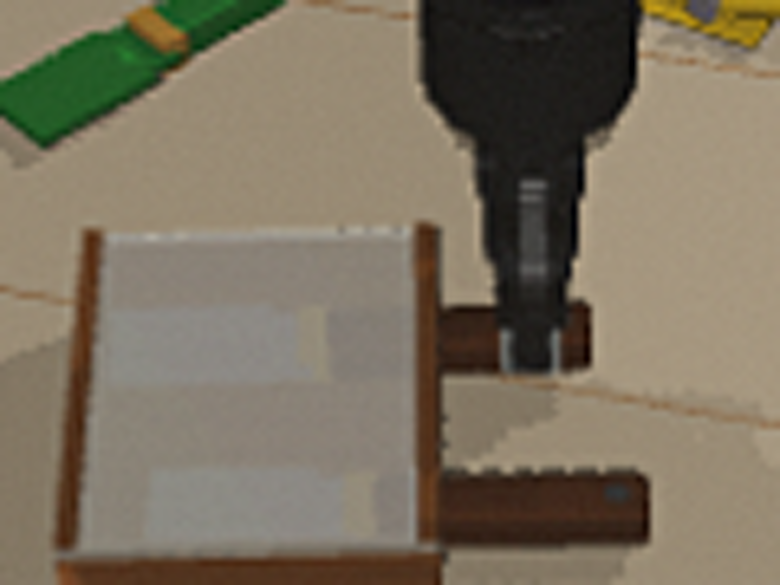

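servo_tool([
  {"offset":[1,0.3,0],"delta_rot":[0,0,0]},
  {"offset":[0,0,0],"delta_rot":[0,0,0]},
])

```text
time_s: 16.27
tcp_pos: [0.612, -0.0987, 0.0218]
tool_rot: [0.701, -0.094, 0.701, 0.094]
wrist_force: [0.1, 0.1, -1.7]
opening: 0.0203
```

servo_tool([
  {"offset":[1,0.3,0],"delta_rot":[0,0,0]},
  {"offset":[0,0,0],"delta_rot":[0,0,0]},
])

```text
time_s: 16.43
tcp_pos: [0.613, -0.0983, 0.0218]
tool_rot: [0.701, -0.094, 0.701, 0.094]
wrist_force: [0.1, 0.3, -0.0]
opening: 0.0202
```

servo_tool([
  {"offset":[1,0.3,0],"delta_rot":[0,0,0]},
  {"offset":[0,0,0],"delta_rot":[0,0,0]},
])

```text
time_s: 16.6
tcp_pos: [0.6137, -0.0981, 0.0217]
tool_rot: [0.701, -0.094, 0.701, 0.094]
wrist_force: [-1.1, -0.2, -1.2]
opening: 0.0203
```

servo_tool([
  {"offset":[1,0.3,0],"delta_rot":[0,0,0]},
  {"offset":[0,0,0],"delta_rot":[0,0,0]},
])

```text
time_s: 16.77
tcp_pos: [0.6146, -0.0977, 0.0216]
tool_rot: [0.701, -0.094, 0.701, 0.094]
wrist_force: [-4.3, -1.0, -1.9]
opening: 0.02
```

servo_tool([
  {"offset":[1,0.3,0],"delta_rot":[0,0,0]},
  {"offset":[0,0,0],"delta_rot":[0,0,0]},
])

```text
time_s: 16.93
tcp_pos: [0.6158, -0.0974, 0.0217]
tool_rot: [0.701, -0.094, 0.701, 0.094]
wrist_force: [-3.3, -1.3, -1.4]
opening: 0.0202
```

```bash
python3 st.py;  python3 -c "
from h import *
snap('side','s18',(230,170,350,260),6.5)"
```

```text
16.9333 [ 0.6158 -0.0974  0.0217] yaw 105.25600027370777 x [-0.0004 -0.0001 -1.    ] q [ 0.5804  0.9358 -0.8148  1.7018  0.8485  0.896   1.2388] f [-3.2725 -1.2566 -1.4208] 0.020228579243656626
```

View pics/s18.png

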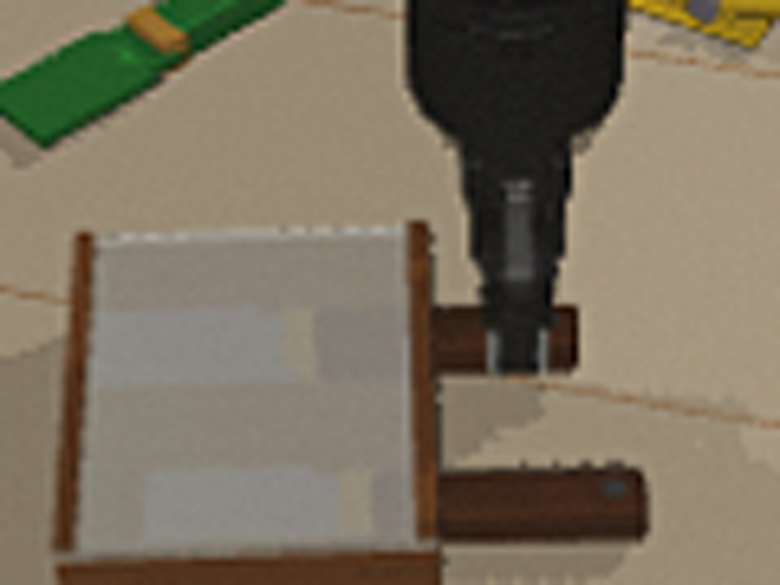

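servo_tool([
  {"offset":[-1,-0.3,0],"delta_rot":[0,0,0]},
  {"offset":[0,0,-2],"delta_rot":[0,0,0]},
  {"offset":[0,0,-2],"delta_rot":[0,0,0]},
  {"offset":[0,0,-1],"delta_rot":[0,0,0]},
  {"offset":[0,0,0],"delta_rot":[0,0,0]},
])

```text
time_s: 17.4
tcp_pos: [0.6149, -0.0977, 0.0165]
tool_rot: [0.701, -0.094, 0.701, 0.094]
wrist_force: [0.4, -0.1, -0.2]
opening: 0.0202
```

servo_tool([
  {"offset":[0,0,-1],"delta_rot":[0,0,0]},
  {"offset":[0,0,0],"delta_rot":[0,0,0]},
])

```text
time_s: 17.57
tcp_pos: [0.6149, -0.0977, 0.0156]
tool_rot: [0.701, -0.094, 0.701, 0.094]
wrist_force: [-0.6, -1.1, -0.8]
opening: 0.0205
```

servo_tool([
  {"offset":[0,0,-1],"delta_rot":[0,0,0]},
  {"offset":[0,0,0],"delta_rot":[0,0,0]},
])

```text
time_s: 17.73
tcp_pos: [0.6149, -0.0978, 0.0146]
tool_rot: [0.701, -0.094, 0.701, 0.094]
wrist_force: [1.0, 0.1, -0.9]
opening: 0.0204
```

servo_tool([
  {"offset":[0,0,-0.7],"delta_rot":[0,0,0]},
  {"offset":[0,0,0],"delta_rot":[0,0,0]},
])

```text
time_s: 17.9
tcp_pos: [0.6149, -0.0978, 0.0142]
tool_rot: [0.701, -0.094, 0.701, 0.094]
wrist_force: [-1.8, -0.6, 3.0]
opening: 0.0201
```

servo_tool([
  {"offset":[0,0,-0.7],"delta_rot":[0,0,0]},
  {"offset":[0,0,0],"delta_rot":[0,0,0]},
])

```text
time_s: 18.07
tcp_pos: [0.6149, -0.0978, 0.0138]
tool_rot: [0.701, -0.094, 0.701, 0.094]
wrist_force: [-5.8, -1.4, 10.0]
opening: 0.02
```

servo_tool([
  {"offset":[0,0,0.8],"delta_rot":[0,0,0]},
  {"offset":[0,0,0],"delta_rot":[0,0,0]},
])

```text
time_s: 18.23
tcp_pos: [0.615, -0.0978, 0.0144]
tool_rot: [0.701, -0.094, 0.701, 0.094]
wrist_force: [0.5, 1.0, 0.7]
opening: 0.0202
```

servo_tool([
  {"offset":[0,0,0],"delta_rot":[0,0,0]},
  {"offset":[0,0,0],"delta_rot":[0,0,0]},
  {"offset":[0,0,0],"delta_rot":[0,0,0]},
  {"offset":[0,0,0],"delta_rot":[0,0,0]},
  {"offset":[0,0,0],"delta_rot":[0,0,0]},
], claw=-0.1, grip_force=20)

```text
time_s: 18.65
tcp_pos: [0.6149, -0.0977, 0.0141]
tool_rot: [0.701, -0.094, 0.701, 0.094]
wrist_force: [-0.5, -0.2, 0.7]
opening: 0.0466
```

servo_tool([
  {"offset":[0,0,5],"delta_rot":[0,0,0]},
  {"offset":[0,0,15],"delta_rot":[0,0,0]},
  {"offset":[0,0,25],"delta_rot":[0,0,0]},
  {"offset":[0,0,30],"delta_rot":[0,0,0]},
  {"offset":[0,0,30],"delta_rot":[0,0,0]},
])

```text
time_s: 19.07
tcp_pos: [0.6147, -0.0974, 0.1215]
tool_rot: [0.701, -0.094, 0.701, 0.094]
wrist_force: [-0.2, -0.2, 1.1]
opening: 0.0469
```

servo_tool([
  {"offset":[-20,-10,25],"delta_rot":[0,0,0]},
  {"offset":[-25,-15,20],"delta_rot":[0,0,0]},
  {"offset":[-25,-20,10],"delta_rot":[0,0,0]},
  {"offset":[-15,-15,0],"delta_rot":[0,0,0]},
  {"offset":[0,0,0],"delta_rot":[0,0,0]},
])

```text
time_s: 19.48
tcp_pos: [0.5273, -0.1616, 0.1758]
tool_rot: [0.701, -0.094, 0.701, 0.091]
wrist_force: [-0.1, -1.7, 0.1]
opening: 0.0469
```

servo_tool([
  {"offset":[-20,-20,0],"delta_rot":[0,0,0]},
  {"offset":[-20,-20,0],"delta_rot":[0,0,0]},
  {"offset":[-10,-20,0],"delta_rot":[0,0,0]},
  {"offset":[0,0,0],"delta_rot":[0,0,0]},
  {"offset":[0,0,0],"delta_rot":[0,0,0]},
])

```text
time_s: 19.9
tcp_pos: [0.4797, -0.2186, 0.1751]
tool_rot: [0.701, -0.093, 0.701, 0.093]
wrist_force: [0.3, 0.7, -0.7]
opening: 0.0468
```

```bash
python3 st.py;  python3 -c "
from h import *
snap('side','s20',(220,180,340,270),6.5);snap('top','t20',(290,100,430,250),4)"
```

```text
19.9 [ 0.4797 -0.2186  0.1751] yaw 105.13677823592701 x [ 0.0005 -0.0008 -1.    ] q [ 1.0282  0.6248 -1.0087  1.8789  0.6313  0.9965  1.5749] f [ 0.2839  0.7079 -0.7358] 0.04684094956953741
```

View pics/s20.png

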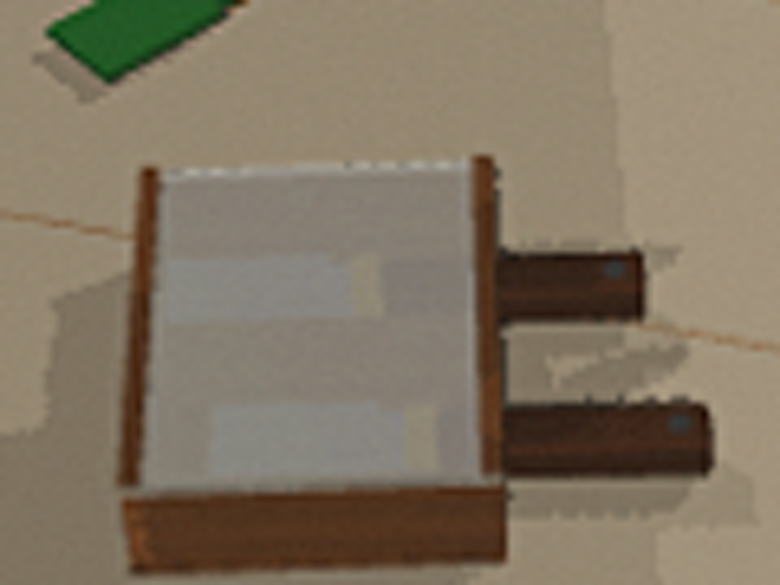

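View pics/t20.png

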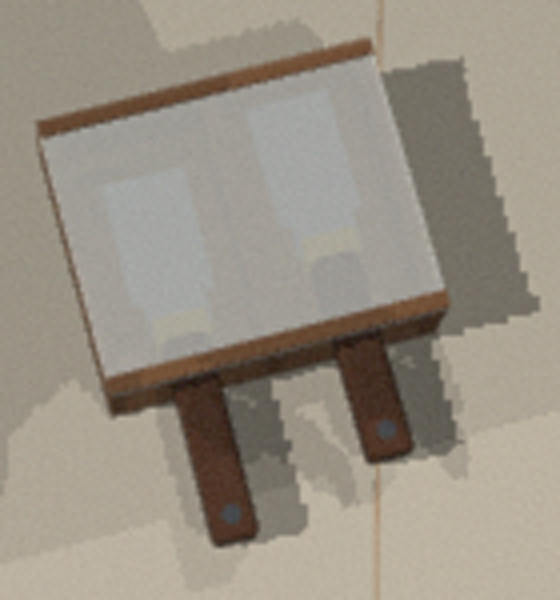

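```bash
python3 - <<'E'
from h import *
np.set_printoptions(precision=4,suppress=True)
t=Cam("top");s=Cam("side")
T=lambda p:[[290+a/4,100+b/4] for a,b in p]; S=lambda p:[[220+a/6.5,180+b/6.5] for a,b in p]
tc=t.onz(T([(108,382),(447,294),(369,40),(38,124)]),.047); sc=s.onz(S([(503,483),(493,157),(143,168),(120,485)]),.047)
print(tc,sc)
def fr(c):
    m=(c[0]+c[1])/2; b=(c[2]+c[3])/2; e=(b-m)[:2]; e/=np.linalg.norm(e); return m[:2],e
y=np.radians(15)
for n,c,P in(("top",tc,t.onz(T([(368,464),(411,452)]),.026)),("toptip",tc,t.onz(T([(246,108),(328,91)]),.0195)),("side",sc,s.onz(S([(642,252)]),.026)),("sidetip",sc,s.onz(S([(163,258),(163,322)]),.0195))):
    m,e=fr(c); q=P.mean(0)[:2]-m; print(n,m,"yaw",np.degrees(np.arctan2(e[1],e[0])),"depth",np.linalg.norm((c[2]+c[3]-c[0]-c[1])/2),"case xy",q@e, q@[-e[1],e[0]])
E
```

```text
[[ 0.6172  0.0253  0.047 ]
 [ 0.6622 -0.1276  0.047 ]
 [ 0.7832 -0.0914  0.047 ]
 [ 0.7383  0.061   0.047 ]] [[ 0.6117  0.0296  0.047 ]
 [ 0.6577 -0.1289  0.047 ]
 [ 0.7843 -0.0916  0.047 ]
 [ 0.7393  0.0619  0.047 ]]
top [ 0.6397 -0.0512] yaw 16.5360351258593 depth 0.12627474857253937 case xy -0.06307820856659939 -0.036969320646100916
toptip [ 0.6397 -0.0512] yaw 16.5360351258593 depth 0.12627474857253937 case xy 0.11770726727736336 -0.039677095680964725
side [ 0.6347 -0.0496] yaw 15.27943950750722 depth 0.13176089779575953 case xy -0.05418238990977851 -0.051195664320908246
sidetip [ 0.6347 -0.0496] yaw 15.27943950750722 depth 0.13176089779575953 case xy 0.1258991573462616 -0.04237447119140285
```

```bash
python3 -c "
from plant import *
print(close_job())"
```

```text
the job is handed in; nothing more can be done
None
```

The backward scraper is back in its own lane, blade first, and the job is handed in at about 20 s of robot time. No verdict was reported.

**What I did**
- I gripped the blade, drew the scraper straight out and turned it half round in the air.
- I laid it on the desk in line with its lane and let go. The fingertips reached the desk a few millimetres before the handle did, and one lowering step pressed them down with about 50 N. I backed off, tilted it so the handle's end touched first, then opened the fingers.
- I took it by the handle, about 25 mm from its end, and slid it in until the force rose to about 4 N at the back wall. I backed off 1 mm, lowered it onto the lane floor and released it, then moved the arm clear.

**Last checks**
- **Fit:** measured from the back edge, the top view puts the blade's edge about 0.6 mm from the inner back wall (about 124 mm in). The side view gives about 126 mm. The target is 117–130 mm.
- **Position:** the handle sticks out of the mouth by about 54–63 mm, and the scraper sits at about -40 mm across, near the middle of its lane.
- **Case and other things:** the pictures show the case upright and moved only about 2 mm. The other scraper, bowl and clip looked untouched where I saw them; I did not check the cup again at the end.

**Disagreement between views:** measured from the front edge, the top view gave only 118 mm. It also made the case 126 mm deep instead of 133, so I took that front edge as misread and relied on the back edge and the force contact.

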